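# Pack slide cases on the suction transport base

### The job

Get the slide cases ready for transport: first clear all the white foam offcuts off the transport base and the bench into the red waste tub. Then stack all the teal slide cases in one square, flush pile on the black pad of the base, in any order, either face up and lying along the pad, with the orange cover plate flush on top. Finally pump the base's red hand lever through three full strokes, fully down and fully back up each time, to draw the suction, and leave the other things on the bench where they are.

Things in the scene. Friction and masses are not known exactly. Their poses are not given: they have to be found in the camera images.
- station: grey metal suction transport base, a plate 130 (x) x 200 (y) x 12 mm high, fixed to the bench; origin under the centre of the plate, z up. On its -y side, 145 mm from the plate's centre, stands the blue hand pump (housing 70 x 50 mm, 68 mm high, cheeks to 100 mm) whose red lever points towards -x
- pad (a point): centre of the top face of the plate, 12 mm above the bench: the middle of the black pad, 68 (x) x 116 (y) mm with a thin yellow border, exactly the outline of a case
- pump_lever (a joint): angle of the sprung pump lever: 0 = fully up (where its spring returns it), 0.60 = pressed fully down against its stop. It turns about a level axis along the station's y through the point (20, -145, 85) mm of the station; pressing the handle takes 4 to 11 N
- handle (a point): middle of the upper face of the lever's red handle, a paddle 56 mm along the lever, 36 mm wide, 16 mm thick, 130 mm out from the pivot; moves with the lever. At rest the lever rises 0.42 rad above level towards its end (handle about 145 mm above the bench), fully down it slopes 0.18 rad below level (about 70 mm)
- tub: open red waste tub, 120 (x) x 210 (y) x 70 mm high, walls 4 mm, fixed on the bench beyond the station; origin under its centre
- cover: flat orange cover plate without a label, 68 (x) x 116 (y) x 10 mm, about 0.12 kg; origin at the centre of its underside, z up
- case1: flat teal slide case with a white label, 68 (x) x 116 (y) x 16 mm, about 0.11 kg; origin at the centre of its underside, z up; may be absent
- case2: flat teal slide case with a white label, 68 (x) x 116 (y) x 16 mm, about 0.11 kg; origin at the centre of its underside, z up; may be absent
- case3: flat teal slide case with a white label, 68 (x) x 116 (y) x 16 mm, about 0.11 kg; origin at the centre of its underside, z up; may be absent
- case4: flat teal slide case with a white label, 68 (x) x 116 (y) x 16 mm, about 0.11 kg; origin at the centre of its underside, z up; may be absent
- offcut1: chunky white rigid packing-foam offcut, 44 (x) x 60 (y) x 26 mm with a smaller 12 mm high lump on top (38 mm in all), 20 g; origin at the centre of its underside, z up; may be absent
- offcut2: chunky white rigid packing-foam offcut, 44 (x) x 60 (y) x 26 mm with a smaller 12 mm high lump on top (38 mm in all), 20 g; origin at the centre of its underside, z up; may be absent
- offcut3: chunky white rigid packing-foam offcut, 44 (x) x 60 (y) x 26 mm with a smaller 12 mm high lump on top (38 mm in all), 20 g; origin at the centre of its underside, z up; may be absent
- timer: white bench timer, a 62 x 62 x 22 mm block with a small grey-green screen, lying among the cases; origin at the centre of its underside; to be left alone
- bottle: amber bottle with a blue cap, 72 mm across, 150 mm tall; origin at the centre of its underside; to be left alone
- tipbox: pipette-tip box, clear with a red top, 120 x 84 x 60 mm; origin at the centre of its underside; to be left alone
- rack: crimson tube rack with capped tubes, 200 x 100 mm, about 105 mm tall over the tubes; origin at the centre of its underside; to be left alone
- marker: black and green marker pen, 135 mm long, 17 mm thick; origin at the centre of its underside; to be left alone

How it is judged:
By the outcome, as a careful person would: the job done as asked, in the order asked, and still so for the second after the job is handed in, with the robot touching nothing.
Of case1, case2, case3, case4 only 2 to 4 are there at a start; the rules pass over those that are not, and their reading is None.
Of offcut1, offcut2, offcut3 only 2 to 3 are there at a start; the rules pass over those that are not, and their reading is None.
At some moment in a run one of offcut1, offcut2, offcut3 may be knocked a few centimetres aside while the robot is not near it.
Once in a run the grip may slacken for a moment while it holds something.
It also fails if it takes over 208 s, if anything falls off the work surface, if the arm or the gripper's body presses on something with over 40 N, if the wrist force passes 120 N, or if a joint passes its speed limit or range.

### The arm

A 6-joint arm with a two-finger parallel gripper is mounted at the origin on the work surface. World frame = base frame: x ahead of the robot, y to its left, z up, the work surface at z = 0. Lengths are in mm, angles in degrees, forces in N, time in s.
With the tool pointing down it reaches from about 350 to 850 mm from the base axis. Payload 8.1 kg.
Tool frame: the origin (TCP) lies midway between the tips of the shut fingers; the grasp point (between the pads) lies 19 mm behind it; z points along the fingers, y is the line along which they close (so a half turn about z gives the same grasp; the last joint's range is limited). The gripper opens to 85 mm and grips with 20 to 120 N. Pads are 22 mm wide; open, the fingers measure 114 mm over their backs; the gripper's body (76 mm by 85 mm) begins 54 mm behind the grasp point. The pads swing forward as they close: fully open they stand 13 mm farther back than shut.
Start: joints at [70.68, 7.471, 85.268, -0, 87.261, -4.893], TCP at [149.466, 581.09, 231.292] pointing down, gripper open.
Joint ranges: [-169.43, 169.43], [-51.17, 129.36], [1.28, 143.12], [-76.62, 256.62], [0, 156.53], [-152.29, 152.29]. Speed limits (degrees/s): [136.94, 136.94, 159.86, 180, 180, 180].

### API

Orientations are given as [roll, pitch, yaw] about the fixed x, y, z axes, in that order (R = Rz(yaw) Ry(pitch) Rx(roll)).
In Python, from bench import sensors, optics, r gives the robot as it stands.
- The arm moves only by the tool apply_moves, never from a script. Its argument "targets" is a list of rows, each a list of 7 numbers: the shift along the tool's x, y, z in mm, then the turn, a rotation vector about the tool's x, y, z in rad, then the closure, from 0 (fully open) to 1 (shut). In form: [[x, y, z, wx, wy, wz, claw], ...]. A call has 1 to 20 rows; each row shifts and turns the commanded pose from where the row before left it, along the tool's axes as they then stand; what a row does not reach is not made up. A row lasts 1/8 s, in which the tool goes at most 62.5 mm and 10.7 degrees, less where a joint would pass 70% of its speed; a pose out of reach is approached as far as the arm can. A call is refused whole if a number of a shift passes 62.5 or a number of a turn 0.188, either way. A call with a gripper value outside its range is refused whole. The fingers move at their own pace and stop on an object; "force" is the grip in N (left out, the last holds). Time passes only in rows, so rows that do not move let the fingers close. It gives the time, the measured TCP pose, the force, the opening and the grip force at its end, in the units of the state.
- sensors.sense(): the state, without advancing time (a new reading comes with each control period).
- optics.snapshot(name): name is "scene" or "top" or "wrist"; returns the picture (420x560x3 uint8, red, green, blue); there is no depth.
- optics.get_calibration(name): a dict with "camera_matrix" (3x3 intrinsics, pixels), "dist_coeffs" ([k1, k2, p1, p2, k3] as OpenCV has them; the pictures are not rectified), "pose" (4x4, takes a point from camera to world coordinates). Camera axes: x right, y down, z forward; pixel columns grow to the right and rows downward; lengths in mm; the calibration is good to about 2 mm. A picture is of the moment at which its call begins: read the wrist's pose just before it. get_calibration takes no time and is no camera call; for the wrist camera it gives the pose at the moment of the call.
- r.hand_in(): hands the job in; it is judged then, once.
The state is a dict: "time": time; "joint_pos": joint angles; "qd": joint speeds; "joint_efforts": joint torques, N m; "tool_pos": TCP position; "tcp_rot": TCP orientation; "ft_force": force on the tool from outside, world axes, zero at the start; "wrist_torque": the same for the moment, N m; "finger_gap": finger opening in mm; "grip_force": force on a finger pad.
Only numpy, scipy, OpenCV 4.12 (cv2) and the standard library are available. Lean on these libraries where they do the work, as an engineer would, in place of code of your own. Each camera call takes 0.05 s, during which the arm holds its last target. There are 200 camera calls.

## Working session

There is one attempt and no reset: what is moved stays moved. The work goes in short steps, Python scripts to look and compute and a tool call to move; the robot and the scene stay as the last step left them, time stands still between calls to the robot, and variables do not carry over. Pictures are saved under pics/ and viewed, at most 16 in all, crops included, and the job is handed in when it is done.

Besides the shell and the picture viewer there is one more tool, called as name([rows], argument=value, ...), one row to a line, values as JSON. apply_moves: Moves the arm, as the interface text tells. Its arguments: {"type":"object","properties":{"targets":{"type":"array"},"force":{"type":"number"}},"required":["targets"]}

```bash
ls; mkdir -p pics; python3 - <<'E'
from bench import sensors, optics, r
import cv2
for n in ("scene","top"):
    im=optics.snapshot(n); cv2.imwrite(f"pics/{n}0.png",im[:,:,::-1])
    c=optics.get_calibration(n); print(n,c)
print(sensors.sense())
E
```

```text
pics
scene {'camera_matrix': array([[387.04498737,   0.        , 277.40856857],
       [  0.        , 387.04498737, 204.98339676],
       [  0.        ,   0.        ,   1.        ]]), 'dist_coeffs': array([-0.10682835,  0.        ,  0.        ,  0.        ,  0.        ]), 'pose': array([[ 3.06990522e-01,  7.73075434e-01, -5.55077646e-01,
         1.29272637e+03],
       [ 9.51674060e-01, -2.44111151e-01,  1.86349753e-01,
        -2.84043233e+02],
       [ 8.56177288e-03, -5.85460605e-01, -8.10655646e-01,
         1.20220948e+03],
       [ 0.00000000e+00,  0.00000000e+00,  0.00000000e+00,
         1.00000000e+00]])}
top {'camera_matrix': array([[491.24332361,   0.        , 286.72387238],
       [  0.        , 491.24332361, 210.05261029],
       [  0.        ,   0.        ,   1.        ]]), 'dist_coeffs': array([-0.10526855,  0.        ,  0.        ,  0.        ,  0.        ]), 'pose': array([[ 9.36433851e-02, -9.75348175e-01,  1.99817051e-01,
         2.48121994e+02],
       [-9.95596906e-01, -9.25857238e-02,  1.46521416e-02,
        -5.67642718e+01],
       [ 4.20926672e-03, -2.00309313e-01, -9.79723666e-01,
         1.43451508e+03],
       [ 0.00000000e+00,  0.00000000e+00,  0.00000000e+00,
         1.00000000e+00]])}
{'time': 0.1, 'joint_pos': array([ 7.06805012e+01,  7.51179109e+00,  8.53244634e+01,  9.15281272e-04,
        8.72623686e+01, -4.89375574e+00]), 'qd': array([ 0.05821158, -0.20712522, -0.13967441,  0.12684174, -0.08334903,
        0.06139374]), 'joint_efforts': array([ 2.78691732e-04, -5.70949030e+01, -5.01942623e+01, -2.27112687e-04,
        8.15882406e-03, -1.25097245e-05]), 'tool_pos': array([149.28528656, 580.60449503, 230.32516598]), 'tcp_rot': array([-1.79901814e+02, -9.32419814e-03,  1.65574204e+02]), 'ft_force': array([-0.1037651 , -0.1397511 ,  0.03460966]), 'wrist_torque': array([ 0.0394819 ,  0.02182188, -0.00887254]), 'grip_force': 0.0, 'finger_gap': 85.53118368196432}
```

View pics/top0.png

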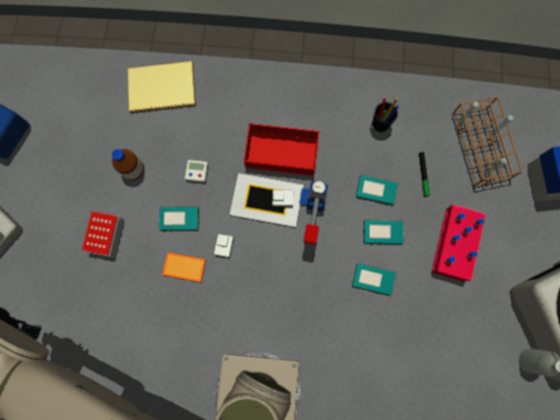

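View pics/scene0.png

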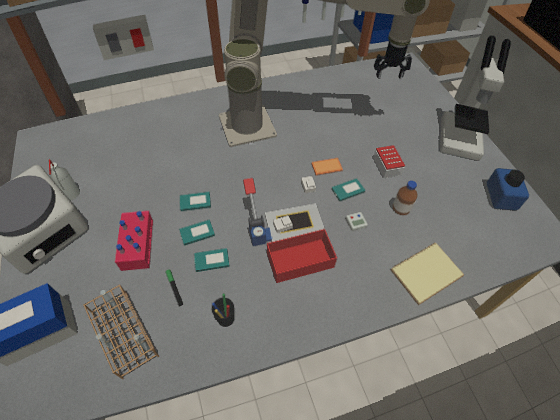

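The top view shows four teal cases at (178,218), (377,189), (383,232) and (374,279), and the orange cover at (184,267). There are foam offcuts at (283,198) on the pad and (223,245) on the bench. The timer is at (196,171), the tub at (283,148) and the red handle at (311,234). The scene view agrees with this.

```bash
cat > h.py <<'E'
import numpy as np, cv2
from scipy.spatial.transform import Rotation as Rn
from bench import sensors, optics, r
def cast(cal,uv,z):
    p=cv2.undistortPoints(np.float64(uv).reshape(-1,1,2),cal["camera_matrix"],cal["dist_coeffs"])[:,0]
    d=np.c_[p,np.ones(len(p))]@cal["pose"][:3,:3].T; o=cal["pose"][:3,3]
    return (o+d*((z-o[2])/d[:,2])[:,None])[:,:2]
def mask(im,kind):
    h,s,v=cv2.split(cv2.cvtColor(im,cv2.COLOR_RGB2HSV)); h=h.astype(int)
    return {"teal":(h>75)&(h<100)&(s>110)&(v>40),"orange":(h>7)&(h<20)&(s>150)&(v>120),
     "white":(s<45)&(v>165),"red":((h<6)|(h>174))&(s>150)&(v>60),"yellow":(h>22)&(h<34)&(s>120)&(v>100),
     "black":(v<45)}[kind].astype(np.uint8)
def rects(im,cal,kind,z,amin=30,keep=None):
    """world rects: centre, long side, short side, yaw of the LONG side (deg, -90..90)"""
    m=mask(im,kind)
    out=[]
    for c in cv2.findContours(m,cv2.RETR_EXTERNAL,cv2.CHAIN_APPROX_NONE)[0]:
        if cv2.contourArea(c)<amin: continue
        u=c[:,0].mean(0); w=cast(cal,c[:,0],z).astype(np.float32)
        (cx,cy),(a,b),_=rr=cv2.minAreaRect(w); bp=cv2.boxPoints(rr)
        e=max((bp[1]-bp[0],bp[2]-bp[1]),key=np.linalg.norm)
        y=np.degrees(np.arctan2(e[1],e[0])); y=(y+90)%180-90
        out.append((u.round(0),np.round([cx,cy],1),round(max(a,b),1),round(min(a,b),1),round(y,1)))
    return out
def snap(n,f=None):
    cal=optics.get_calibration(n); im=optics.snapshot(n)
    if f: cv2.imwrite(f"pics/{f}.png",im[:,:,::-1])
    return im,cal
def go(xy=None,z=None,yaw=None):
    """shift in tool axes (mm) and turn about tool z (rad) from measured pose"""
    s=sensors.sense(); p=s["tool_pos"]; R=Rn.from_euler("xyz",s["tcp_rot"],degrees=True)
    t=np.array([*(p[:2] if xy is None else xy),p[2] if z is None else z])
    y=s["tcp_rot"][2]; dy=0 if yaw is None else (yaw-y+90)%180-90
    tgt=Rn.from_euler("xyz",[180,0,y+dy],degrees=True)
    print("t",s["time"],"tcp",p.round(1),s["tcp_rot"].round(2),"gap",round(s["finger_gap"],1),"j6",s["joint_pos"][5].round(1),
      "SHIFT",R.inv().apply(t-p).round(1),"ROTVEC",(R.inv()*tgt).as_rotvec().round(4),"dyaw",round(dy,1))
E
python3 - <<'E'
from h import *
im,cal=snap("top")
for k,z in (("teal",16),("orange",10),("white",26),("red",70),("yellow",12)):
    print(k)
    for q in rects(im,cal,k,z): print(*q)
im,cal=snap("scene")
for k,z in (("teal",16),("orange",10),("white",26)):
    print(k)
    for q in rects(im,cal,k,z): print(*q)
im,cal=snap("wrist","w0"); print(cal)
E
```

```text
teal
[374. 279.] [ 359.5 -304.2] 115.5 68.7 81.1
[383. 232.] [ 500.3 -323.7] 115.3 68.3 -84.8
[179. 218.] [482.  280.4] 115.8 69.1 -84.6
[377. 190.] [ 625.3 -297. ] 115.4 69.8 82.9
orange
[184. 267.] [342.3 247.4] 116.5 68.9 85.1
white
[552. 297.] [ 349.3 -824.6] 132.6 58.7 -4.8
[370. 278.] [ 361.  -291.6] 59.9 36.2 81.1
[223. 245.] [416.  138.2] 59.1 43.9 -4.7
[380. 231.] [ 498.9 -310.9] 56.9 35.4 -84.7
[  4. 224.] [411.1 815. ] 56.6 33.8 55.1
[174. 218.] [480.6 291. ] 60.3 35.8 -84.5
[373. 188.] [ 626.1 -284.3] 59.4 36.7 82.5
[318. 187.] [ 616.6 -122.5] 32.7 30.5 -84.5
[266. 199.] [562.6  27.7] 196.3 127.6 84.8
[195. 170.] [631.8 247.1] 58.0 57.8 89.3
red
[311. 234.] [ 465. -110.] 54.7 35.5 -4.7
[ 99. 233.] [410.1 489.1] 114.7 79.1 -5.1
[449. 255.] [ 477.9 -531.1] 204.5 115.3 -10.8
[280. 147.] [708.9  -2.5] 208.0 132.1 88.9
yellow
[260. 201.] [565.4  28.4] 123.1 75.1 84.9
teal
[211. 260.] [ 632.4 -299.8] 113.0 70.5 82.7
[196. 232.] [ 506.7 -325.8] 112.6 70.5 -86.6
[194. 201.] [ 366.9 -306.8] 112.5 71.1 81.3
[348. 189.] [489.  277.4] 113.7 66.3 -83.6
orange
white
[152. 410.] [1059.8
[... 1685 characters left out ...]

[297.  54.] [-428.5  390.9] 137.1 61.1 89.0
[343.  46.] [-440.3  667.5] 94.3 54.4 -64.6
{'camera_matrix': array([[317.19523792,   0.        , 280.04147776],
       [  0.        , 317.19523792, 211.3706635 ],
       [  0.        ,   0.        ,   1.        ]]), 'dist_coeffs': array([-0.02412466,  0.        ,  0.        ,  0.        ,  0.        ]), 'pose': array([[ 2.49276492e-01,  9.18662788e-01,  3.06463560e-01,
         7.11838338e+01],
       [ 9.68431746e-01, -2.36110102e-01, -7.99498100e-02,
         6.01637990e+02],
       [-1.08777287e-03,  3.16718648e-01, -9.48518906e-01,
         3.73754208e+02],
       [ 0.00000000e+00,  0.00000000e+00,  0.00000000e+00,
         1.00000000e+00]])}
```

View pics/w0.png

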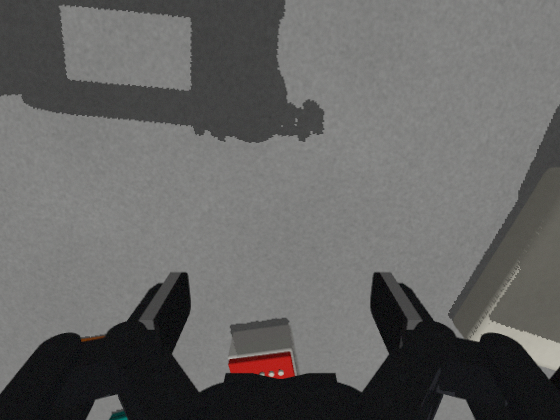

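The wrist view shows bare bench between the fingers, with the tipbox edge at (262,350). The top view gives sensible sizes (about 116 x 69). I'll move to an overview above the bench offcut and the base.

```bash
python3 - <<'E'
s=open('h.py').read()
s=s.replace('"SHIFT",R.inv().apply(t-p)','"TURN FIRST, then SHIFT",tgt.inv().apply(t-p)')
open('h.py','w').write(s)
from h import *
go((440,110),300,175)
E
```

```text
t 0.25 tcp [149.4 580.9 230.8] [-179.95   -0.    165.57] gap 85.5 j6 -4.9 TURN FIRST, then SHIFT [-330.6 -443.7  -69.2] ROTVEC [-0.0009 -0.0002 -0.1645] dyaw 9.4
```

apply_moves([
  [0, 0, -20, 0, 0, -0.165, 0],
  [-33, -44.4, -5, 0, 0, 0, 0],
  [-33, -44.4, -5, 0, 0, 0, 0],
  [-33, -44.4, -5, 0, 0, 0, 0],
  [-33, -44.4, -5, 0, 0, 0, 0],
  [-33, -44.4, -5, 0, 0, 0, 0],
  [-33, -44.4, -5, 0, 0, 0, 0],
  [-33, -44.4, -5, 0, 0, 0, 0],
  [-33, -44.4, -5, 0, 0, 0, 0],
  [-33, -44.4, -5, 0, 0, 0, 0],
  [-33, -44.4, -5, 0, 0, 0, 0],
  [0, 0, 0, 0, 0, 0, 0],
  [0, 0, 0, 0, 0, 0, 0],
], force=60)

```text
time: 1.88
tool_pos: [439.5, 110.2, 301.1]
tcp_rot: [180.0, -0.0, 175.0]
ft_force: [-0.3, -0.6, 0.7]
finger_gap: 85.7
grip_force: 0.0
```

```bash
python3 - <<'E'
from h import *
im,cal=snap("wrist","w1")
for k,z in (("white",26),("yellow",12),("red",0)):
    print(k)
    for q in rects(im,cal,k,z,80): print(*q)
go((417,137),250,175)
E
```

```text
white
[123. 308.] [ 637. -153.] 33.9 24.5 65.2
[ 44. 306.] [ 621.4 -276.6] 58.8 35.3 82.5
[377. 280.] [629.5 247.8] 58.2 57.9 89.8
[  9. 233.] [ 494.7 -291.7] 35.8 35.2 -86.8
[235. 251.] [558.4  32.1] 191.7 122.4 85.0
[415. 187.] [479.5 291.2] 59.0 35.0 -83.7
[300. 149.] [415.5 139.6] 57.0 43.0 -5.0
yellow
[242. 249.] [564.8  28.5] 124.3 76.6 85.0
red
[238. 342.] [749.4  -2.6] 209.1 186.0 88.8
[ 72. 220.] [ 495.3 -210. ] 85.4 63.0 13.9
[557. 153.] [454.1 500.1] 59.8 13.0 10.3
t 1.925 tcp [439.3 110.8 301.1] [ 1.7998e+02 -3.0000e-02  1.7505e+02] gap 85.5 j6 -77.4 TURN FIRST, then SHIFT [24.5 24.2 51.1] ROTVEC [ 0.0003 -0.0005  0.0009] dyaw -0.1
```

View pics/w1.png

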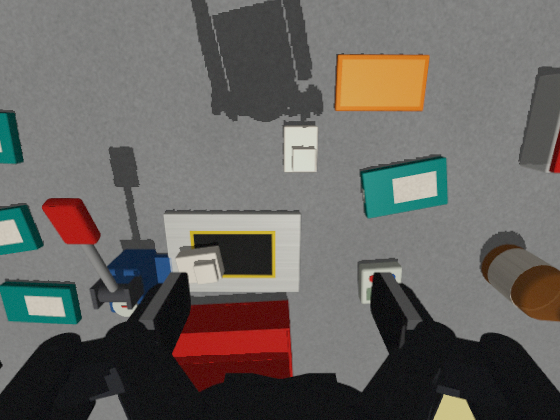

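The wrist view shows one offcut on the bench at (300,149) and one on the base at (198,265). There is no third one on the bench. I'll grasp the bench offcut across its 44 mm side.

```bash
python3 - <<'E'
from h import *
go((415.5,139),5,175)
E
```

```text
t 1.925 tcp [439.3 110.8 301.1] [ 1.7998e+02 -3.0000e-02  1.7505e+02] gap 85.5 j6 -77.4 TURN FIRST, then SHIFT [ 26.2  26.  296.1] ROTVEC [ 0.0003 -0.0005  0.0009] dyaw -0.1
```

apply_moves([
  [13, 13, 50, 0, 0, 0, 0],
  [13, 13, 50, 0, 0, 0, 0],
  [0, 0, 60, 0, 0, 0, 0],
  [0, 0, 60, 0, 0, 0, 0],
  [0, 0, 40, 0, 0, 0, 0],
  [0, 0, 21, 0, 0, 0, 0],
  [0, 0, 15, 0, 0, 0, 0],
  [0, 0, 0, 0, 0, 0, 0.6],
  [0, 0, 0, 0, 0, 0, 1],
  [0, 0, 0, 0, 0, 0, 1],
  [0, 0, 0, 0, 0, 0, 1],
  [0, 0, 0, 0, 0, 0, 1],
], force=60)

```text
time: 3.42
tool_pos: [417.6, 138.7, 6.8]
tcp_rot: [179.9, 0.2, 175.0]
ft_force: [0.1, 0.4, 6.9]
finger_gap: 42.8
grip_force: 61.7
```

```bash
python3 - <<'E'
from h import *
go((715,30),60,175)
E
```

```text
t 3.425 tcp [417.6 138.7   6.8] [1.7994e+02 1.6000e-01 1.7502e+02] gap 42.8 j6 -73.3 TURN FIRST, then SHIFT [-305.8  -82.3  -53.2] ROTVEC [0.001  0.0028 0.0003] dyaw -0.0
```

apply_moves([
  [0, 0, -30, 0, 0, 0, 1],
  [0, 0, -55, 0, 0, 0, 1],
  [0, 0, -55, 0, 0, 0, 1],
  [-30, -8, -30, 0, 0, 0, 1],
  [-50, -14, 0, 0, 0, 0, 1],
  [-50, -14, 0, 0, 0, 0, 1],
  [-50, -14, 0, 0, 0, 0, 1],
  [-50, -14, 0, 0, 0, 0, 1],
  [-50, -12, 0, 0, 0, 0, 1],
  [-26, -6, 0, 0, 0, 0, 1],
  [0, 0, 50, 0, 0, 0, 1],
  [0, 0, 50, 0, 0, 0, 1],
  [0, 0, 17, 0, 0, 0, 1],
  [0, 0, 0, 0, 0, 0, 0.1],
  [0, 0, 0, 0, 0, 0, 0],
  [0, 0, 0, 0, 0, 0, 0],
  [0, 0, -55, 0, 0, 0, 0],
  [0, 0, -60, 0, 0, 0, 0],
  [0, 0, -60, 0, 0, 0, 0],
  [0, 0, -60, 0, 0, 0, 0],
])

```text
time: 5.92
tool_pos: [713.9, 30.1, 297.5]
tcp_rot: [180.0, 0.2, 175.0]
ft_force: [0.1, -0.4, 0.2]
finger_gap: 85.4
grip_force: 0.0
```

```bash
python3 - <<'E'
from h import *
im,cal=snap("wrist","w2")
for k,z in (("white",26),("yellow",12)):
    print(k)
    for q in rects(im,cal,k,z,80): print(*q)
go()
im,cal=snap("top")
cv2.imwrite("pics/c2.png",cv2.resize(np.hstack([im[110:270,200:340][:,:,::-1]]),None,fx=4,fy=3.7,interpolation=2))
E
```

```text
white
[279. 165.] [708.7  29.5] 58.7 42.7 -4.3
[ 33. 124.] [ 627.  -279.8] 59.6 35.4 82.9
[133.  87.] [ 596.7 -140.7] 37.5 37.5 57.9
[450.  89.] [632.8 247.7] 59.1 58.8 -0.9
[330.  51.] [579.2  95.3] 110.7 58.7 -5.2
[240.   1.] [517.8   2.6] 62.6 4.0 84.8
[194.  52.] [565.3 -56.3] 109.6 21.7 -4.9
yellow
[275.  43.] [563.7  29. ] 126.5 77.6 84.9
t 5.975 tcp [716.3  30.1 308.8] [179.95   0.92 175.03] gap 85.5 j6 -86.7 TURN FIRST, then SHIFT [0. 0. 0.] ROTVEC [0.0009 0.016  0.    ] dyaw 0
```

View pics/w2.png

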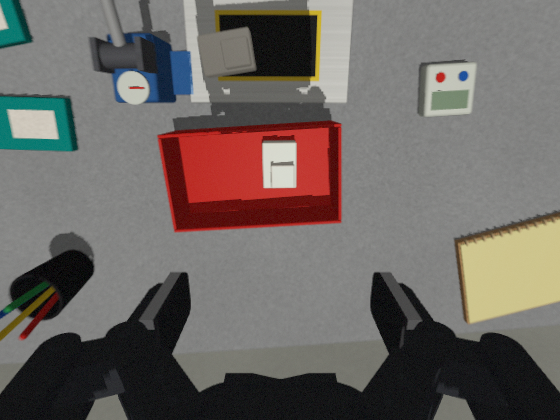

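The first offcut lies in the tub at (279,165). The second, in shadow, has its body corners near (197,34), (247,26), (257,68) and (207,79).

```bash
python3 - <<'E'
from h import *
im,cal=snap("wrist")
cv2.imwrite("pics/c3.png",cv2.resize(im[0:110,170:350,::-1],None,fx=4,fy=4,interpolation=2))
q=np.array([(197,34),(247,26),(257,68),(207,79)])
w=cast(cal,q,38); print(w.round(1), w.mean(0)); print(np.linalg.norm(np.diff(np.r_[w,w[:1]],axis=0),axis=1).round(1), cv2.minAreaRect(w.astype(np.float32)))
E
```

```text
[[554.3 -51.2]
 [551.4   7.3]
 [596.6  13.9]
 [603.3 -47.3]] [576.42467412 -19.33028333]
[58.5 45.7 61.5 49.2] ((575.5540771484375, -19.408905029296875), (49.154178619384766, 61.52653884887695), 6.2801713943481445)
```

View pics/c3.png

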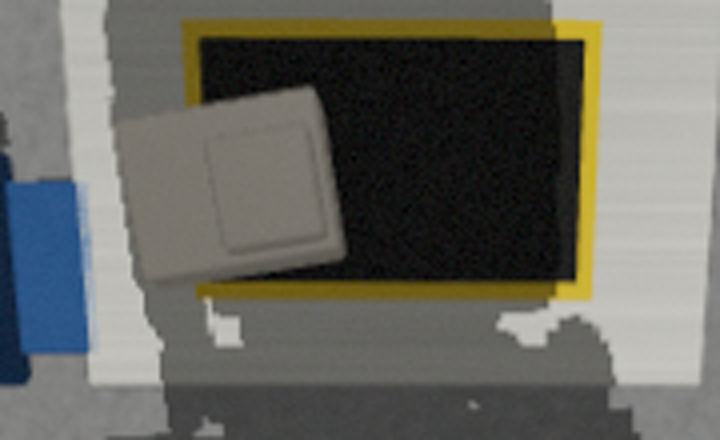

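The crop shows the offcut on the plate, its long side about 10° off the pad edges. Its corners convert to (199.5,31), (249.5,22), (257,64.5) and (206,71).

```bash
python3 - <<'E'
from h import *
cal=optics.get_calibration("wrist")
q=np.array([(199.5,30.8),(249.5,22),(256.8,64.5),(206,71)])
w=cast(cal,q,38); print(w.round(1), w.mean(0)); print(np.linalg.norm(np.diff(np.r_[w,w[:1]],axis=0),axis=1).round(1), cv2.minAreaRect(w.astype(np.float32)))
go((575,-18),17,95)
E
```

```text
[[549.9 -46.9]
 [546.2  10.9]
 [591.   14.3]
 [592.6 -46.2]] [569.9062049  -16.96233455]
[58.  44.9 60.5 42.8] ((569.3653564453125, -16.539283752441406), (44.868324279785156, 60.54956817626953), 1.5460073947906494)
t 6.075 tcp [716.4  30.1 302. ] [179.96   0.74 175.03] gap 85.5 j6 -86.7 TURN FIRST, then SHIFT [ -35.6 -145.   285. ] ROTVEC [0.0097 0.0103 1.3968] dyaw -80.0
```

apply_moves([
  [0, 0, 40, 0, 0, 0.17, 0],
  [0, 0, 30, 0, 0, 0.17, 0],
  [0, 0, 0, 0, 0, 0.17, 0],
  [0, 0, 0, 0, 0, 0.17, 0],
  [0, 0, 0, 0, 0, 0.17, 0],
  [0, 0, 0, 0, 0, 0.17, 0],
  [0, 0, 0, 0, 0, 0.17, 0],
  [0, 0, 0, 0, 0, 0.17, 0],
  [-12, -50, 0, 0, 0, 0, 0],
  [-12, -50, 0, 0, 0, 0, 0],
  [-12, -50, 10, 0, 0, 0, 0],
  [0, 0, 0, 0, 0, 0, 0],
  [0, 0, 0, 0, 0, 0, 0],
])

```text
time: 7.7
tool_pos: [569.6, -24.2, 213.7]
tcp_rot: [179.9, 0.0, 97.1]
ft_force: [1.3, 0.5, 0.2]
finger_gap: 85.3
grip_force: 0.0
```

```bash
python3 - <<'E'
from h import *
im,cal=snap("wrist","w4")
for q in rects(im,cal,"white",50,80): print(*q)
go((570,-17),17,93)
E
```

```text
[203. 374.] [ 504.1 -272.2] 47.2 31.9 -85.7
[298. 366.] [ 621.8 -243.4] 37.2 32.9 82.8
[298. 290.] [ 605.6 -134.5] 36.6 35.1 63.1
[419. 152.] [700.   31.6] 58.7 40.4 -4.5
[285. 133.] [564.3  32.3] 177.4 115.0 84.9
t 7.75 tcp [570.4 -24.1 214.2] [1.7988e+02 2.0000e-02 9.7110e+01] gap 85.6 j6 -14.7 TURN FIRST, then SHIFT [ 7.100e+00 -1.000e-01  1.972e+02] ROTVEC [0.002  0.0003 0.0717] dyaw -4.1
```

View pics/w4.png

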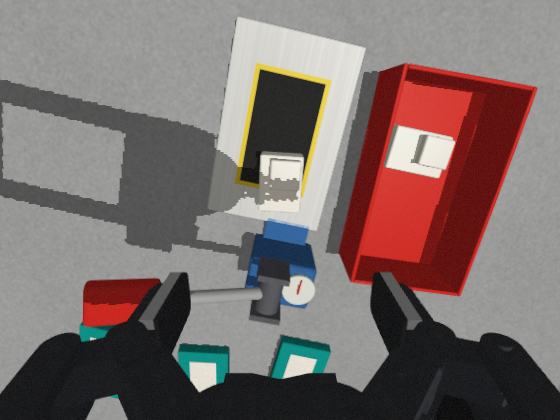

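The offcut on the base is at (281,182), aligned with the tool. The pump sits right behind it at (280,262), and the offcut in the tub at (420,150) hasn't moved.

```bash
python3 - <<'E'
from h import *
cal=optics.get_calibration("wrist"); print(cal["pose"][:3,3])
print(cast(cal,[(261,211),(303,211),(259,158),(302,157)],38).round(1))
go((570,-17),17,96)
E
```

```text
[560.59384111  57.06263786 357.26239006]
[[554.5 -50.7]
 [598.7 -45.2]
 [546.6   4.9]
 [589.4  11.2]]
t 7.75 tcp [570.4 -24.1 214.2] [1.7988e+02 2.0000e-02 9.7110e+01] gap 85.6 j6 -14.7 TURN FIRST, then SHIFT [  7.1   0.3 197.2] ROTVEC [0.002  0.0004 0.0193] dyaw -1.1
```

apply_moves([
  [4, 2, 50, 0, 0, 0, 0],
  [0, 0, 60, 0, 0, 0, 0],
  [0, 0, 50, 0, 0, 0, 0],
  [0, 0, 22, 0, 0, 0, 0],
  [0, 0, 12, 0, 0, 0, 0],
  [0, 0, 0, 0, 0, 0, 0.6],
  [0, 0, 0, 0, 0, 0, 1],
  [0, 0, 0, 0, 0, 0, 1],
  [0, 0, 0, 0, 0, 0, 1],
  [0, 0, 0, 0, 0, 0, 1],
])

```text
time: 9.0
tool_pos: [572.7, -20.2, 21.4]
tcp_rot: [179.8, 0.1, 97.1]
ft_force: [0.3, 0.7, 6.3]
finger_gap: 42.2
grip_force: 61.2
```

```bash
python3 - <<'E'
from h import *
print(sensors.sense()["grip_force"])
go((713,-45),60,95)
go((713,-45),60,175)
E
```

```text
61.1819851398468
t 9.0 tcp [572.7 -20.2  21.4] [1.7979e+02 5.0000e-02 9.7100e+01] gap 42.2 j6 -14.2 TURN FIRST, then SHIFT [-37.  137.6 -38.6] ROTVEC [0.0037 0.0008 0.0367] dyaw -2.1
t 9.0 tcp [572.7 -20.2  21.4] [1.7979e+02 5.0000e-02 9.7100e+01] gap 42.2 j6 -14.2 TURN FIRST, then SHIFT [-141.9  -12.5  -38.6] ROTVEC [ 0.0025  0.0033 -1.3596] dyaw 77.9
```

apply_moves([
  [0, 0, -30, 0, 0, 0, 1],
  [0, 0, -50, 0, 0, 0, 1],
  [0, 0, -40, 0, 0, 0, 1],
  [-10, 40, 0, 0, 0, 0, 1],
  [-13, 50, 0, 0, 0, 0, 1],
  [-14, 47, 0, 0, 0, 0, 1],
  [0, 0, 30, 0, 0, 0, 1],
  [0, 0, 30, 0, 0, 0, 1],
  [0, 0, 0, 0, 0, 0, 0.3],
  [0, 0, 0, 0, 0, 0, 0.2],
  [0, 0, 0, 0, 0, 0, 0.2],
  [0, 0, -50, 0, 0, 0, 0],
  [0, 0, -60, 0, 0, 0, 0],
  [0, -50, 0, 0, 0, 0, 0],
  [0, -50, 0, 0, 0, 0, 0],
  [0, 0, 0, 0, 0, 0, 0],
])

```text
time: 11.0
tool_pos: [608.4, -52.2, 189.2]
tcp_rot: [-179.9, -0.0, 97.1]
ft_force: [0.3, -0.4, 1.0]
finger_gap: 85.2
grip_force: 0.0
```

```bash
python3 - <<'E'
from h import *
im,cal=snap("wrist","w5")
for k,z in (("white",26),("yellow",12)):
    for q in rects(im,cal,k,z,80): print(*q)
im,cal=snap("top")
print("top")
for q in rects(im,cal,"white",26,25): print(*q)
go((478,282),200,95)
E
```

```text
[273. 363.] [ 627.6 -267.7] 41.8 35.9 82.8
[263. 274.] [ 601.7 -146.5] 39.5 39.5 -82.9
[277. 204.] [606.4 -65.6] 28.3 11.6 7.1
[377. 188.] [704.9 -37.7] 60.0 45.4 -87.0
[398. 120.] [710.2  29.8] 62.4 43.7 -4.5
[256.  70.] [567.7  44.7] 158.9 123.9 84.9
[245.  96.] [564.3  28.9] 126.1 77.4 84.8
top
[552. 297.] [ 349.3 -825.9] 126.7 55.9 -4.9
[370. 278.] [ 361.  -291.6] 59.9 36.2 81.1
[380. 231.] [ 498.9 -310.9] 56.9 35.4 -84.7
[  4. 224.] [411.1 815. ] 56.6 33.8 55.1
[174. 218.] [480.6 291. ] 60.3 35.8 -84.5
[373. 188.] [ 626.1 -284.3] 59.4 36.7 82.5
[320. 187.] [ 614.8 -128.3] 31.0 22.4 -13.2
[275. 183.] [613.    6.9] 96.0 23.6 84.2
[235. 193.] [571.2 119.2] 122.0 13.8 -7.0
[196. 170.] [631.8 247.1] 58.0 57.8 89.3
[272. 152.] [708.4  23.6] 57.9 31.3 -6.4
t 11.1 tcp [612.7 -52.3 191.2] [1.7982e+02 5.0000e-02 9.7080e+01] gap 85.2 j6 -16.7 TURN FIRST, then SHIFT [ 344.7 -105.    -8.8] ROTVEC [0.0031 0.0008 0.0364] dyaw -2.1
```

View pics/w5.png

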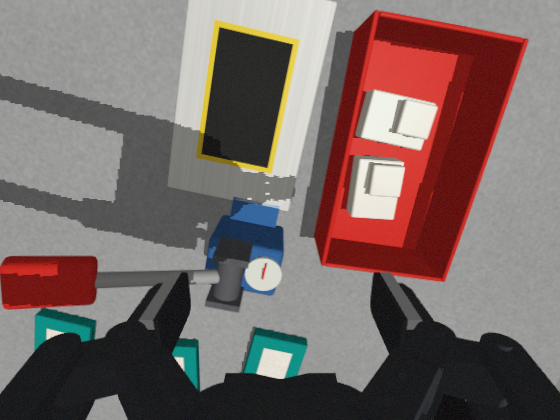

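Both offcuts are in the tub, at (398,120) and (377,188). The pad is clear, with its yellow border centred at (245,96). Next is the left case.

apply_moves([
  [50, -15, 0, 0, 0, 0.03, 0],
  [57, -17, 0, 0, 0, 0, 0],
  [57, -17, 0, 0, 0, 0, 0],
  [57, -17, 0, 0, 0, 0, 0],
  [57, -17, -3, 0, 0, 0, 0],
  [57, -17, -3, 0, 0, 0, 0],
  [10, -5, -3, 0, 0, 0, 0],
  [0, 0, 0, 0, 0, 0, 0],
  [0, 0, 0, 0, 0, 0, 0],
])

```text
time: 12.22
tool_pos: [475.0, 280.0, 198.6]
tcp_rot: [180.0, 0.0, 95.3]
ft_force: [-0.5, -0.8, 0.1]
finger_gap: 85.7
grip_force: 0.0
```

```bash
python3 - <<'E'
from h import *
im,cal=snap("wrist")
for k,z in (("teal",16),("orange",10),("yellow",12)):
    for q in rects(im,cal,k,z,80): print(k,*q)
go((478,282),0,95)
E
```

```text
teal [287. 181.] [483.  283.6] 115.8 67.3 -84.0
orange [131. 226.] [314.4 218.5] 39.0 15.9 86.4
yellow [337. 352.] [566.8  52.3] 77.7 77.6 84.8
t 12.275 tcp [474.8 279.8 198.4] [1.7998e+02 2.0000e-02 9.5290e+01] gap 85.3 j6 19.9 TURN FIRST, then SHIFT [  2.    3.3 198.4] ROTVEC [0.0003 0.0003 0.005 ] dyaw -0.3
```

apply_moves([
  [3, 8.6, 60, 0, 0, -0.012, 0],
  [0, 0, 60, 0, 0, 0, 0],
  [0, 0, 40, 0, 0, 0, 0],
  [0, 0, 25, 0, 0, 0, 0],
  [0, 0, 15, 0, 0, 0, 0],
  [0, 0, 0, 0, 0, 0, 0],
  [0, 0, 0, 0, 0, 0, 0.3],
  [0, 0, 0, 0, 0, 0, 0.6],
  [0, 0, 0, 0, 0, 0, 1],
  [0, 0, 0, 0, 0, 0, 1],
  [0, 0, 0, 0, 0, 0, 1],
], force=80)

```text
time: 13.65
tool_pos: [484.0, 285.5, 0.7]
tcp_rot: [179.8, -0.1, 96.1]
ft_force: [0.8, -1.6, 6.3]
finger_gap: 65.8
grip_force: 89.3
```

apply_moves([
  [0, 0, -15, 0, 0, 0, 1],
  [0, 0, -35, 0, 0, 0, 1],
  [0, 0, -60, 0, 0, 0, 1],
  [0, 0, -60, 0, 0, 0, 1],
  [0, 0, -30, 0, 0, 0, 1],
  [0, 0, 0, 0, 0, 0, 1],
  [0, 0, 0, 0, 0, 0, 1],
])

```text
time: 14.52
tool_pos: [481.5, 284.4, 197.5]
tcp_rot: [-179.9, 0.0, 96.1]
ft_force: [0.2, 0.0, -0.8]
finger_gap: 65.6
grip_force: 92.5
```

```bash
cat >> h.py <<'E'
def held(kind,top):
    """pose of the held plate relative to the tool; top = z of its upper face above TCP"""
    s=sensors.sense(); p=s["tool_pos"]; y=s["tcp_rot"][2]
    im,cal=snap("wrist"); z=p[2]+top
    for q in rects(im,cal,kind,z,800):
        d=q[1]-p[:2]; a=np.radians(y); 
        print(kind,q,"off tool x,y",round(d@[np.cos(a),np.sin(a)],1),round(d@[np.sin(a),-np.cos(a)],1),"yaw-tool",round((q[4]-y+90)%180-90,2))
E
python3 - <<'E'
from h import *
im,cal=snap("wrist","w6")
held("teal",15)
for q in rects(im,cal,"yellow",12,80): print(*q)
go((564.4,28.8),100,84.9)
E
```

```text
teal (array([280., 272.]), array([481.6, 285.3]), 114.1, 67.4, np.float32(-83.9)) off tool x,y 1.0 0.6 yaw-tool 0.02
[353. 361.] [603.2  56.3] 66.9 17.1 -82.2
t 14.625 tcp [480.9 284.1 196.2] [-1.7981e+02  7.0000e-02  9.6070e+01] gap 65.7 j6 19.2 TURN FIRST, then SHIFT [-246.9  105.8   96.2] ROTVEC [-0.0032  0.0015  0.195 ] dyaw -11.2
```

View pics/w6.png

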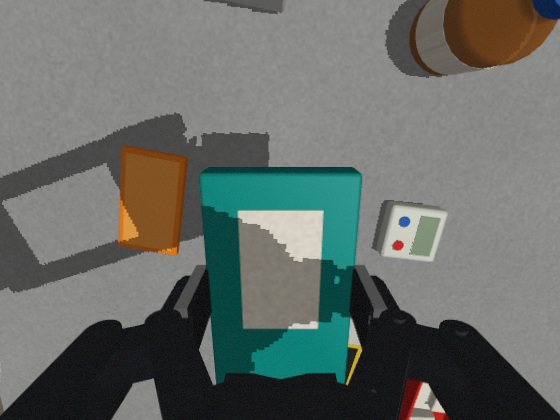

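The case is held square between the fingers at (280,272), with the timer undisturbed at (412,232). I'll carry it over the pad.

apply_moves([
  [0, 0, 0, 0, 0, 0.1, 1],
  [0, 0, 0, 0, 0, 0.095, 1],
  [-40, 17, 20, 0, 0, 0, 1],
  [-50, 22, 20, 0, 0, 0, 1],
  [-50, 22, 20, 0, 0, 0, 1],
  [-50, 22, 20, 0, 0, 0, 1],
  [-40, 17, 20, 0, 0, 0, 1],
  [-17, 6, 20, 0, 0, 0, 1],
  [0, 0, 30, 0, 0, 0, 1],
  [0, 0, 0, 0, 0, 0, 1],
  [0, 0, 0, 0, 0, 0, 1],
])

```text
time: 16.0
tool_pos: [565.6, 30.0, 48.5]
tcp_rot: [-180.0, -0.0, 85.0]
ft_force: [0.1, 0.4, -0.8]
finger_gap: 65.2
grip_force: 92.5
```

```bash
python3 - <<'E'
from h import *
held("teal",15)
go((564.2,28.8),14,84.9)
E
```

```text
teal (array([280., 273.]), array([566.2,  31.1]), 114.0, 67.2, np.float32(84.9)) off tool x,y 1.2 0.5 yaw-tool -0.05
t 16.05 tcp [566.3  29.9  49.3] [ 1.7994e+02 -1.0000e-02  8.4950e+01] gap 65.6 j6 2.9 TURN FIRST, then SHIFT [-1.3 -2.  35.3] ROTVEC [ 0.0011 -0.0002  0.0009] dyaw -0.1
```

apply_moves([
  [-1.2, -1.6, 20, 0, 0, 0, 1],
  [0, 0, 9, 0, 0, 0, 1],
  [0, 0, 4, 0, 0, 0, 1],
  [0, 0, 0, 0, 0, 0, 1],
  [0, 0, 0, 0, 0, 0, 1],
])

```text
time: 16.68
tool_pos: [564.4, 28.2, 15.7]
tcp_rot: [180.0, -0.0, 84.9]
ft_force: [-0.1, 0.0, -0.3]
finger_gap: 65.4
grip_force: 92.6
```

apply_moves([
  [0, 0, 1.5, 0, 0, 0, 1],
  [0, 0, 1, 0, 0, 0, 1],
  [0, 0, 0, 0, 0, 0, 1],
  [0, 0, 0, 0, 0, 0, 0.2],
  [0, 0, 0, 0, 0, 0, 0],
  [0, 0, 0, 0, 0, 0, 0],
  [0, 0, -35, 0, 0, 0, 0],
  [0, 0, -60, 0, 0, 0, 0],
  [0, 0, -60, 0, 0, 0, 0],
  [0, 0, -35, 0, 0, 0, 0],
  [0, 0, 0, 0, 0, 0, 0],
  [0, 0, 0, 0, 0, 0, 0],
])

```text
time: 18.18
tool_pos: [563.6, 28.2, 201.9]
tcp_rot: [-179.9, 0.0, 84.9]
ft_force: [0.2, -1.2, -0.3]
finger_gap: 85.4
grip_force: 0.0
```

```bash
python3 - <<'E'
from h import *
im,cal=snap("wrist","w7")
for k,z in (("teal",28),("yellow",12),("orange",10)):
    for q in rects(im,cal,k,z,80): print(k,*q)
cv2.imwrite("pics/c7.png",cv2.resize(im[90:300,190:370,::-1],None,fx=3,fy=2.8,interpolation=2))
go((342,247),200,85)
E
```

```text
teal [348. 376.] [ 628.6 -221.9] 64.3 35.5 -30.8
teal [281. 186.] [564.5  27.5] 114.5 66.8 84.9
yellow [280. 170.] [564.2  29.2] 124.6 77.5 84.9
orange [32. 21.] [343.  208.6] 68.6 35.8 -6.4
t 18.225 tcp [563.1  28.2 201. ] [-1.7985e+02  1.0000e-02  8.4900e+01] gap 85.8 j6 2.8 TURN FIRST, then SHIFT [ 198.6 -239.4    1. ] ROTVEC [-0.0026  0.0001 -0.0017] dyaw 0.1
```

View pics/c7.png

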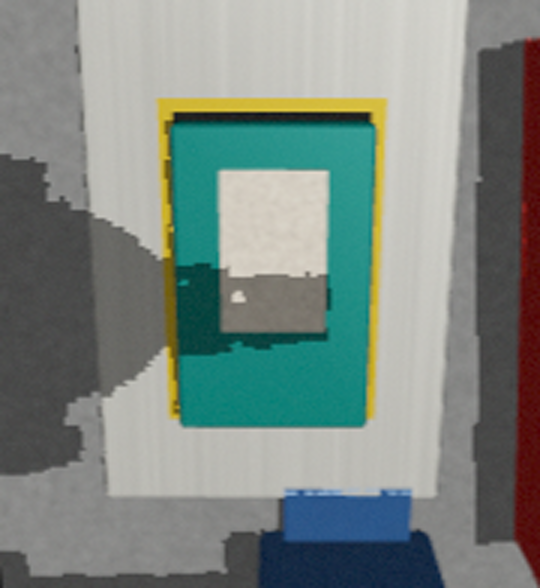

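The first case sits on the pad but about 1.7 mm too far towards -y. A thin black strip shows at its top end near crop (270,117). I'll regrip and shift it.

apply_moves([
  [0, 0.8, 60, 0, 0, 0, 0],
  [0, 0, 60, 0, 0, 0, 0],
  [0, 0, 40, 0, 0, 0, 0],
  [0, 0, 18, 0, 0, 0, 0],
  [0, 0, 9, 0, 0, 0, 0],
  [0, 0, 0, 0, 0, 0, 0.3],
  [0, 0, 0, 0, 0, 0, 0.6],
  [0, 0, 0, 0, 0, 0, 1],
  [0, 0, 0, 0, 0, 0, 1],
  [0, 0, -3, 0, 0, 0, 1],
  [0, 0, 0, 0, 0, 0, 1],
  [2, 0, 0, 0, 0, 0, 1],
  [0, 0, 0, 0, 0, 0, 1],
  [0, 0, 3, 0, 0, 0, 1],
  [0, 0, 0, 0, 0, 0, 1],
  [0, 0, 0, 0, 0, 0, 0.3],
  [0, 0, 0, 0, 0, 0, 0],
  [0, 0, 0, 0, 0, 0, 0],
])

```text
time: 20.48
tool_pos: [565.0, 30.1, 15.7]
tcp_rot: [180.0, 0.0, 84.9]
ft_force: [-0.8, 0.2, -0.9]
finger_gap: 85.3
grip_force: 0.0
```

apply_moves([
  [0, 0, -30, 0, 0, 0, 0],
  [0, 0, -60, 0, 0, 0, 0],
  [0, 0, -60, 0, 0, 0, 0],
  [-2, 0, -37, 0, 0, 0, 0],
  [0, 0, 0, 0, 0, 0, 0],
  [0, 0, 0, 0, 0, 0, 0],
])

```text
time: 21.22
tool_pos: [564.4, 28.1, 201.8]
tcp_rot: [-179.9, 0.0, 84.9]
ft_force: [0.3, 0.9, -1.3]
finger_gap: 85.8
grip_force: 0.0
```

```bash
python3 - <<'E'
from h import *
im,cal=snap("wrist","w8")
for k,z in (("teal",28),("yellow",12),("orange",10)):
    for q in rects(im,cal,k,z,80): print(k,*q)
go((625.5,-297),200,83)
E
```

```text
teal [348. 376.] [ 629.2 -222.1] 64.3 35.0 -30.8
teal [281. 184.] [565.9  29. ] 115.2 66.9 84.9
yellow [280. 169.] [564.2  29.3] 124.5 77.4 84.9
orange [32. 21.] [343.5 208.5] 67.8 35.8 -6.4
t 21.275 tcp [564.   28.2 200.9] [-1.7984e+02  1.0000e-02  8.4900e+01] gap 85.7 j6 2.8 TURN FIRST, then SHIFT [-315.3  100.7    0.9] ROTVEC [-0.0027  0.0002  0.0332] dyaw -1.9
```

apply_moves([
  [-40, 13, 0, 0, 0, 0.033, 0],
  [-55, 17, 0, 0, 0, 0, 0],
  [-55, 18, 0, 0, 0, 0, 0],
  [-55, 18, 0, 0, 0, 0, 0],
  [-55, 18, 0, 0, 0, 0, 0],
  [-55, 17, 0, 0, 0, 0, 0],
  [0, 0, 0, 0, 0, 0, 0],
  [0, 0, 0, 0, 0, 0, 0],
  [0, 0, 0, 0, 0, 0, 0],
])

```text
time: 22.4
tool_pos: [628.0, -295.0, 202.0]
tcp_rot: [-179.9, -0.0, 83.1]
ft_force: [0.3, -0.2, -0.4]
finger_gap: 85.4
grip_force: 0.0
```

```bash
cat >> h.py <<'E'
def grasp_aim(kind,z,near,zt):
    im,cal=snap("wrist"); near=np.array(near)
    c=[q for q in rects(im,cal,kind,z,800) if np.linalg.norm(q[1]-near)<40]
    for q in c:
        print(kind,*q); go(q[1],zt,q[4])
E
python3 - <<'E'
from h import *
grasp_aim("teal",16,(625,-297),-1)
E
```

```text
teal [278. 184.] [ 625.5 -296.4] 115.6 67.3 82.7
t 22.45 tcp [ 628.2 -295.   202.5] [-1.7997e+02 -3.0000e-02  8.3110e+01] gap 85.1 j6 -22.5 TURN FIRST, then SHIFT [ -1.8  -2.5 203.5] ROTVEC [-0.0005 -0.0004  0.0071] dyaw -0.4
```

apply_moves([
  [-1.8, -2.5, 60, 0, 0, 0.007, 0],
  [0, 0, 60, 0, 0, 0, 0],
  [0, 0, 43, 0, 0, 0, 0],
  [0, 0, 25, 0, 0, 0, 0],
  [0, 0, 15, 0, 0, 0, 0],
  [0, 0, 0, 0, 0, 0, 0],
  [0, 0, 0, 0, 0, 0, 0.3],
  [0, 0, 0, 0, 0, 0, 0.6],
  [0, 0, 0, 0, 0, 0, 1],
  [0, 0, 0, 0, 0, 0, 1],
  [0, 0, 0, 0, 0, 0, 1],
  [0, 0, -13, 0, 0, 0, 1],
  [0, 0, -35, 0, 0, 0, 1],
  [0, 0, -60, 0, 0, 0, 1],
  [0, 0, -60, 0, 0, 0, 1],
  [0, 0, -35, 0, 0, 0, 1],
  [0, 0, 0, 0, 0, 0, 1],
  [0, 0, 0, 0, 0, 0, 1],
])

```text
time: 24.7
tool_pos: [624.9, -297.8, 201.8]
tcp_rot: [-179.9, -0.0, 82.6]
ft_force: [-1.1, 0.5, -2.0]
finger_gap: 65.0
grip_force: 88.9
```

```bash
python3 - <<'E'
from h import *
held("teal",15)
go((565,29.6),200,84.9)
E
```

```text
teal (array([ 48., 216.]), array([ 529.8, -250.3]), 45.6, 29.6, np.float32(81.8)) off tool x,y 34.8 -100.4 yaw-tool -0.8
teal (array([253., 254.]), array([ 610.5, -292. ]), 115.2, 97.0, np.float32(82.6)) off tool x,y 3.9 -15.0 yaw-tool -0.0
t 24.75 tcp [ 624.4 -297.5  200.6] [-1.7982e+02 -7.0000e-02  8.2610e+01] gap 64.9 j6 -22.3 TURN FIRST, then SHIFT [320.5 -88.2   0.6] ROTVEC [-0.0031 -0.0013 -0.04  ] dyaw 2.3
```

apply_moves([
  [45, -12, 0, 0, 0, -0.04, 1],
  [55, -15, 0, 0, 0, 0, 1],
  [55, -15, 0, 0, 0, 0, 1],
  [55, -15, 0, 0, 0, 0, 1],
  [55, -15, 10, 0, 0, 0, 1],
  [55.5, -16.2, 40, 0, 0, 0, 1],
  [0, 0, 50, 0, 0, 0, 1],
  [0, 0, 30, 0, 0, 0, 1],
  [0, 0, 0, 0, 0, 0, 1],
  [0, 0, 0, 0, 0, 0, 1],
])

```text
time: 26.0
tool_pos: [569.3, 22.9, 77.6]
tcp_rot: [-180.0, 0.0, 84.9]
ft_force: [0.7, -0.5, -0.3]
finger_gap: 64.9
grip_force: 89.0
```

```bash
python3 - <<'E'
from h import *
held("teal",15)
go((565,29.6),31,84.9)
go((565,29.6),31,84.9)
E
```

```text
teal (array([280., 258.]), array([570.6,  30.6]), 124.6, 66.4, np.float32(85.0)) off tool x,y 7.8 0.6 yaw-tool 0.12
t 26.05 tcp [570.1  22.8  78.6] [179.9   -0.    84.88] gap 65.4 j6 2.3 TURN FIRST, then SHIFT [ 6.3 -5.6 47.6] ROTVEC [ 0.0017 -0.0001 -0.0003] dyaw 0.0
t 26.05 tcp [570.1  22.8  78.6] [179.9   -0.    84.88] gap 65.4 j6 2.3 TURN FIRST, then SHIFT [ 6.3 -5.6 47.6] ROTVEC [ 0.0017 -0.0001 -0.0003] dyaw 0.0
```

apply_moves([
  [6.3, -5.3, 25, 0, 0, 0, 1],
  [0, 0, 14, 0, 0, 0, 1],
  [0, 0, 5, 0, 0, 0, 1],
  [0, 0, 0, 0, 0, 0, 1],
  [0, 0, 0, 0, 0, 0, 1],
])

```text
time: 26.68
tool_pos: [565.2, 29.6, 34.2]
tcp_rot: [179.9, -0.0, 84.9]
ft_force: [0.0, -0.0, -1.9]
finger_gap: 65.3
grip_force: 89.0
```

apply_moves([
  [0, 0, 2, 0, 0, 0, 1],
  [0, 0, 1.5, 0, 0, 0, 1],
  [0, 0, 0, 0, 0, 0, 1],
  [0, 0, 0, 0, 0, 0, 0.2],
  [0, 0, 0, 0, 0, 0, 0],
  [0, 0, 0, 0, 0, 0, 0],
  [0, 0, -30, 0, 0, 0, 0],
  [0, 0, -60, 0, 0, 0, 0],
  [0, 0, -60, 0, 0, 0, 0],
  [0, 0, -20, 0, 0, 0, 0],
  [0, 0, 0, 0, 0, 0, 0],
  [0, 0, 0, 0, 0, 0, 0],
])

```text
time: 28.18
tool_pos: [563.2, 29.8, 197.2]
tcp_rot: [-179.8, 0.0, 84.9]
ft_force: [-0.8, -0.5, -1.2]
finger_gap: 85.7
grip_force: 0.0
```

```bash
python3 - <<'E'
from h import *
im,cal=snap("wrist","w9")
for k,z in (("teal",44),("yellow",12),("orange",10)):
    for q in rects(im,cal,k,z,80): print(k,*q)
go((500.3,-324),200,95.3)
cv2.imwrite("pics/c9.png",cv2.resize(im[90:300,190:370,::-1],None,fx=3,fy=2.8,interpolation=2))
E
```

```text
teal [282. 188.] [565.5  31.5] 114.6 66.8 85.0
yellow [261. 162.] [564.   29.1] 124.5 76.9 84.9
orange [31. 22.] [344.  208.6] 66.7 36.3 -6.4
t 28.225 tcp [563.   29.8 196.8] [-1.7975e+02  1.0000e-02  8.4900e+01] gap 85.1 j6 2.9 TURN FIRST, then SHIFT [-346.5  -95.1   -3.2] ROTVEC [-0.0044 -0.0002 -0.1815] dyaw 10.4
```

View pics/c9.png

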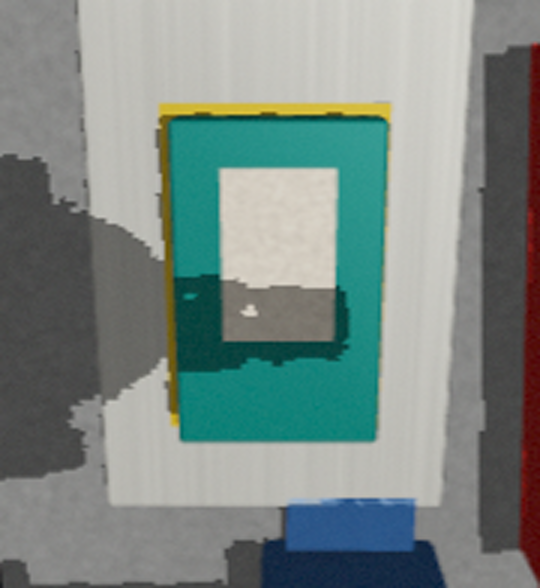

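The second case is on top, about 2.5 mm too far towards +y relative to the first. I'll nudge it back.

apply_moves([
  [0, 0, 60, 0, 0, 0, 0],
  [0, 0, 60, 0, 0, 0, 0],
  [0, 0, 25, 0, 0, 0, 0],
  [0, 0, 13, 0, 0, 0, 0],
  [0, 0, 8, 0, 0, 0, 0],
  [0, 0, 0, 0, 0, 0, 0.3],
  [0, 0, 0, 0, 0, 0, 0.6],
  [0, 0, 0, 0, 0, 0, 1],
  [0, 0, 0, 0, 0, 0, 1],
  [0, 0, -3, 0, 0, 0, 1],
  [0, 0, 0, 0, 0, 0, 1],
  [-2.2, 0, 0, 0, 0, 0, 1],
  [0, 0, 0, 0, 0, 0, 1],
  [0, 0, 3, 0, 0, 0, 1],
  [0, 0, 0, 0, 0, 0, 1],
])

```text
time: 30.1
tool_pos: [564.4, 27.5, 35.5]
tcp_rot: [-180.0, 0.0, 84.9]
ft_force: [-8.6, -1.0, 16.2]
finger_gap: 63.3
grip_force: 91.7
```

apply_moves([
  [0, 0, 0, 0, 0, 0, 0.3],
  [0, 0, 0, 0, 0, 0, 0],
  [0, 0, 0, 0, 0, 0, 0],
  [0, 0, -30, 0, 0, 0, 0],
  [0, 0, -60, 0, 0, 0, 0],
  [0, 0, -60, 0, 0, 0, 0],
  [0, 0, -20, 0, 0, 0, 0],
  [0, 0, 0, 0, 0, 0, 0],
  [0, 0, 0, 0, 0, 0, 0],
])

```text
time: 31.22
tool_pos: [563.0, 27.6, 201.1]
tcp_rot: [-179.8, 0.0, 84.9]
ft_force: [-0.6, -0.3, -0.4]
finger_gap: 85.7
grip_force: 0.0
```

```bash
python3 - <<'E'
from h import *
im,cal=snap("wrist","w10")
for k,z in (("teal",44),("yellow",12)):
    for q in rects(im,cal,k,z,80): print(k,*q)
go((500.3,-324),200,95.3)
E
```

```text
teal [282. 187.] [565.4  30.3] 115.7 66.8 84.9
yellow [261. 160.] [564.2  29.3] 125.3 77.3 84.9
t 31.275 tcp [562.8  27.6 200.7] [-1.7974e+02  1.0000e-02  8.4900e+01] gap 85.4 j6 2.7 TURN FIRST, then SHIFT [-344.4  -94.7    0.7] ROTVEC [-0.0045 -0.0002 -0.1815] dyaw 10.4
```

apply_moves([
  [-40, -11, 0, 0, 0, -0.09, 0],
  [-50, -13.5, 0, 0, 0, -0.09, 0],
  [-55, -15, 0, 0, 0, 0, 0],
  [-55, -15, 0, 0, 0, 0, 0],
  [-55, -15, 0, 0, 0, 0, 0],
  [-50, -14, 0, 0, 0, 0, 0],
  [-40, -11, 0, 0, 0, 0, 0],
  [0, 0, 0, 0, 0, 0, 0],
  [0, 0, 0, 0, 0, 0, 0],
  [0, 0, 0, 0, 0, 0, 0],
])

```text
time: 32.52
tool_pos: [489.8, -320.2, 202.9]
tcp_rot: [-180.0, -0.1, 95.3]
ft_force: [0.4, 0.2, -0.0]
finger_gap: 85.5
grip_force: 0.0
```

```bash
cat >> h.py <<'E'
def held_end(kind,top):
    """far (+x tool) end of the held plate, in tool axes, minus 58 = centre offset"""
    s=sensors.sense(); p=s["tool_pos"]; a=np.radians(s["tcp_rot"][2])
    im,cal=snap("wrist"); m=mask(im,kind); e=[]
    for c in range(235,326,15):
        v=200
        while v>100 and m[v-1:v+1,c].any(): v-=1
        e.append((c,v))
    w=cast(cal,e,p[2]+top)-p[:2]
    print("end rows",[x[1] for x in e],"off x",(w@[np.cos(a),np.sin(a)]-58).round(1))
E
python3 - <<'E'
from h import *
grasp_aim("teal",16,(500,-324),-1)
E
```

```text
teal [288. 186.] [ 499.2 -323.2] 116.3 66.8 -86.3
t 32.575 tcp [ 490.  -320.3  203.3] [-1.7998e+02 -4.0000e-02  9.5300e+01] gap 85.4 j6 -43.5 TURN FIRST, then SHIFT [ -3.5   9.  204.3] ROTVEC [-0.0004 -0.0006  0.028 ] dyaw -1.6
```

apply_moves([
  [-3.4, 9, 60, 0, 0, 0.02, 0],
  [0, 0, 60, 0, 0, 0, 0],
  [0, 0, 43, 0, 0, 0, 0],
  [0, 0, 26, 0, 0, 0, 0],
  [0, 0, 16, 0, 0, 0, 0],
  [0, 0, 0, 0, 0, 0, 0],
  [0, 0, 0, 0, 0, 0, 0.3],
  [0, 0, 0, 0, 0, 0, 0.6],
  [0, 0, 0, 0, 0, 0, 1],
  [0, 0, 0, 0, 0, 0, 1],
  [0, 0, 0, 0, 0, 0, 1],
  [0, 0, -13, 0, 0, 0, 1],
  [0, 0, -35, 0, 0, 0, 1],
  [0, 0, -60, 0, 0, 0, 1],
  [0, 0, -60, 0, 0, 0, 1],
  [0, 0, -37, 0, 0, 0, 1],
  [0, 0, 0, 0, 0, 0, 1],
  [0, 0, 0, 0, 0, 0, 1],
])

```text
time: 34.83
tool_pos: [498.6, -323.9, 203.4]
tcp_rot: [-180.0, -0.0, 94.1]
ft_force: [0.4, -0.2, -2.1]
finger_gap: 65.5
grip_force: 88.8
```

```bash
python3 - <<'E'
from h import *
held_end("teal",15)
go((565,29),200,84.9)
E
```

```text
end rows [159, 159, 159, 159, 159, 159, 159] off x [3.3 3.3 3.3 3.3 3.3 3.3 3.3]
t 34.875 tcp [ 498.2 -323.6  202.3] [-1.799e+02 -9.000e-02  9.407e+01] gap 65.7 j6 -42.0 TURN FIRST, then SHIFT [357.1  35.2   2.3] ROTVEC [-0.0019 -0.0014  0.16  ] dyaw -9.2
```

apply_moves([
  [45, 4, 0, 0, 0, 0.08, 1],
  [50, 5, 0, 0, 0, 0.08, 1],
  [55, 5, 0, 0, 0, 0, 1],
  [55, 5, 0, 0, 0, 0, 1],
  [55, 5, 0, 0, 0, 0, 1],
  [55, 5, 0, 0, 0, 0, 1],
  [45, 5, 20, 0, 0, 0, 1],
  [0, 0, 50, 0, 0, 0, 1],
  [0, 0, 45, 0, 0, 0, 1],
  [0, 0, 0, 0, 0, 0, 1],
  [0, 0, 0, 0, 0, 0, 1],
])

```text
time: 36.25
tool_pos: [553.9, 32.6, 89.5]
tcp_rot: [-180.0, -0.0, 84.9]
ft_force: [0.3, -0.6, -0.6]
finger_gap: 65.4
grip_force: 89.1
```

```bash
python3 - <<'E'
from h import *
held("teal",15)
go((565,26.7),47,84.9)
E
```

```text
teal (array([280., 265.]), array([554.8,  37.4]), 121.8, 67.1, np.float32(85.0)) off tool x,y 4.9 0.5 yaw-tool 0.11
t 36.3 tcp [555.   32.5  90.7] [ 1.7986e+02 -1.0000e-02  8.4880e+01] gap 65.4 j6 3.2 TURN FIRST, then SHIFT [-4.9 10.5 43.7] ROTVEC [ 0.0024 -0.0002 -0.0004] dyaw 0.0
```

apply_moves([
  [-4.9, 10.7, 20, 0, 0, 0, 1],
  [0, 0, 14, 0, 0, 0, 1],
  [0, 0, 6, 0, 0, 0, 1],
  [0, 0, 0, 0, 0, 0, 1],
  [0, 0, 0, 0, 0, 0, 1],
])

```text
time: 36.92
tool_pos: [564.3, 27.0, 49.5]
tcp_rot: [179.9, -0.0, 84.9]
ft_force: [-0.1, 0.3, -1.3]
finger_gap: 65.3
grip_force: 89.2
```

apply_moves([
  [0, 0.4, 2, 0, 0, 0, 1],
  [0, 0, 1.5, 0, 0, 0, 1],
  [0, 0, 0, 0, 0, 0, 1],
  [0, 0, 0, 0, 0, 0, 0.2],
  [0, 0, 0, 0, 0, 0, 0],
  [0, 0, 0, 0, 0, 0, 0],
  [0, 0, -30, 0, 0, 0, 0],
  [0, 0, -60, 0, 0, 0, 0],
  [0, 0, -60, 0, 0, 0, 0],
  [0, 0, 0, 0, 0, 0, 0],
  [0, 0, 0, 0, 0, 0, 0],
])

```text
time: 38.3
tool_pos: [564.4, 26.8, 195.2]
tcp_rot: [180.0, 0.0, 84.9]
ft_force: [-0.5, 0.1, -0.0]
finger_gap: 85.4
grip_force: 0.0
```

```bash
python3 - <<'E'
from h import *
im,cal=snap("wrist","w11")
for k,z in (("teal",60),("yellow",12)):
    for q in rects(im,cal,k,z,80): print(k,*q)
go((361,-304),200,81.1)
cv2.imwrite("pics/c11.png",cv2.resize(im[90:300,190:370,::-1],None,fx=3,fy=2.8,interpolation=2))
E
```

```text
teal [280. 192.] [565.1  30.1] 117.8 66.8 84.9
yellow [278. 126.] [569.3  87.4] 76.3 9.7 -3.6
t 38.35 tcp [563.6  26.9 193.9] [-179.89    0.     84.9 ] gap 85.3 j6 2.6 TURN FIRST, then SHIFT [-358.2 -149.    -6.1] ROTVEC [-0.0019  0.0001  0.0663] dyaw -3.8
```

View pics/c11.png

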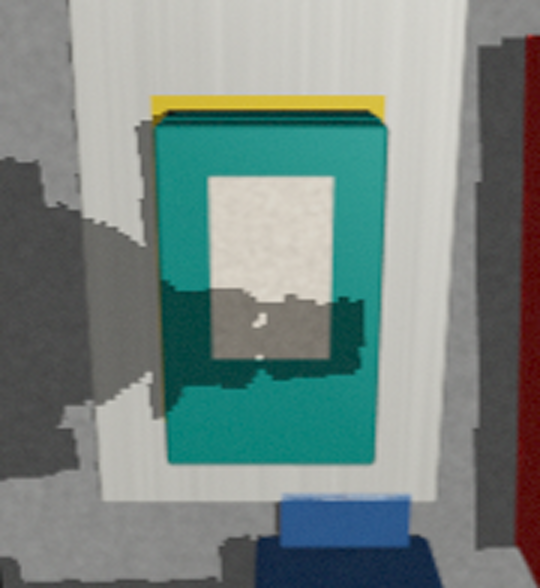

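The third case is on top and aligned; its far end faces show at crop (270,118). Next is the fourth case.

apply_moves([
  [-40, -16, -6, 0, 0, 0.066, 0],
  [-52, -22, 0, 0, 0, 0, 0],
  [-55, -23, 0, 0, 0, 0, 0],
  [-55, -23, 0, 0, 0, 0, 0],
  [-55, -23, 0, 0, 0, 0, 0],
  [-55, -23, 0, 0, 0, 0, 0],
  [-46, -19, 0, 0, 0, 0, 0],
  [0, 0, 0, 0, 0, 0, 0],
  [0, 0, 0, 0, 0, 0, 0],
  [0, 0, 0, 0, 0, 0, 0],
])

```text
time: 39.6
tool_pos: [364.7, -304.0, 200.4]
tcp_rot: [-179.9, -0.1, 81.2]
ft_force: [-0.4, 1.5, -0.7]
finger_gap: 85.5
grip_force: 0.0
```

```bash
python3 - <<'E'
from h import *
grasp_aim("teal",16,(361,-304),-1)
E
```

```text
teal [274. 184.] [ 358.5 -302.8] 115.4 67.3 81.5
t 39.65 tcp [ 364.9 -304.1  200.7] [-1.7996e+02 -4.0000e-02  8.1230e+01] gap 85.4 j6 -37.2 TURN FIRST, then SHIFT [  0.3  -6.5 201.7] ROTVEC [-0.0006 -0.0008 -0.0048] dyaw 0.3
```

apply_moves([
  [0.3, -6.4, 60, 0, 0, -0.004, 0],
  [0, 0, 60, 0, 0, 0, 0],
  [0, 0, 43, 0, 0, 0, 0],
  [0, 0, 24, 0, 0, 0, 0],
  [0, 0, 15, 0, 0, 0, 0],
  [0, 0, 0, 0, 0, 0, 0],
  [0, 0, 0, 0, 0, 0, 0.3],
  [0, 0, 0, 0, 0, 0, 0.6],
  [0, 0, 0, 0, 0, 0, 1],
  [0, 0, 0, 0, 0, 0, 1],
  [0, 0, 0, 0, 0, 0, 1],
  [0, 0, -13, 0, 0, 0, 1],
  [0, 0, -35, 0, 0, 0, 1],
  [0, 0, -60, 0, 0, 0, 1],
  [0, 0, -60, 0, 0, 0, 1],
  [0, 0, -37, 0, 0, 0, 1],
  [0, 0, 0, 0, 0, 0, 1],
  [0, 0, 0, 0, 0, 0, 1],
])

```text
time: 41.9
tool_pos: [357.8, -303.8, 204.2]
tcp_rot: [180.0, 0.0, 81.3]
ft_force: [-0.1, 1.1, -1.7]
finger_gap: 65.2
grip_force: 88.9
```

```bash
python3 - <<'E'
from h import *
held_end("teal",15)
go((565,29),210,84.9)
E
```

```text
end rows [160, 160, 160, 160, 160, 160, 160] off x [3.1 3.  3.  3.  3.  3.  3. ]
t 41.95 tcp [ 357.4 -303.4  203.2] [-1.7992e+02 -6.0000e-02  8.1350e+01] gap 65.2 j6 -37.9 TURN FIRST, then SHIFT [349.5 177.2  -6.8] ROTVEC [-0.0014 -0.0011 -0.062 ] dyaw 3.6
```

apply_moves([
  [27, 14, -12, 0, 0, -0.062, 1],
  [50, 25.5, 0, 0, 0, 0, 1],
  [54, 27.5, 0, 0, 0, 0, 1],
  [54, 27.5, 0, 0, 0, 0, 1],
  [54, 27.5, 0, 0, 0, 0, 1],
  [54, 27.5, 0, 0, 0, 0, 1],
  [54, 27.5, 0, 0, 0, 0, 1],
  [0, 0, 50, 0, 0, 0, 1],
  [0, 0, 50, 0, 0, 0, 1],
  [0, 0, 12, 0, 0, 0, 1],
  [0, 0, 0, 0, 0, 0, 1],
  [0, 0, 0, 0, 0, 0, 1],
])

```text
time: 43.45
tool_pos: [568.3, 24.5, 106.7]
tcp_rot: [179.8, -0.0, 84.9]
ft_force: [-0.3, -0.0, -0.7]
finger_gap: 65.5
grip_force: 89.0
```

```bash
python3 - <<'E'
from h import *
go((565,26.8),62,84.9)
E
```

```text
t 43.45 tcp [568.3  24.5 106.7] [ 1.798e+02 -1.000e-02  8.488e+01] gap 65.5 j6 2.4 TURN FIRST, then SHIFT [ 2.  -3.5 44.7] ROTVEC [ 0.0035 -0.0002 -0.0004] dyaw 0.0
```

apply_moves([
  [2, -3.3, 22, 0, 0, 0, 1],
  [0, 0, 14, 0, 0, 0, 1],
  [0, 0, 6, 0, 0, 0, 1],
  [0, 0, 0, 0, 0, 0, 1],
  [0, 0, 0, 0, 0, 0, 1],
])

```text
time: 44.08
tool_pos: [564.3, 27.1, 63.1]
tcp_rot: [179.9, -0.0, 84.9]
ft_force: [0.1, -0.1, -0.4]
finger_gap: 65.4
grip_force: 89.1
```

apply_moves([
  [0, 0.5, 1.5, 0, 0, 0, 1],
  [0, 0, 0.5, 0, 0, 0, 1],
  [0, 0, 0, 0, 0, 0, 1],
  [0, 0, 0, 0, 0, 0, 0.2],
  [0, 0, 0, 0, 0, 0, 0],
  [0, 0, 0, 0, 0, 0, 0],
  [0, 0, -30, 0, 0, 0, 0],
  [0, 0, -60, 0, 0, 0, 0],
  [0, 0, -60, 0, 0, 0, 0],
  [0, 0, 0, 0, 0, 0, 0],
  [0, 0, 0, 0, 0, 0, 0],
])

```text
time: 45.45
tool_pos: [564.2, 27.1, 210.1]
tcp_rot: [180.0, -0.0, 84.9]
ft_force: [0.3, -0.1, -0.7]
finger_gap: 85.6
grip_force: 0.0
```

```bash
python3 - <<'E'
from h import *
im,cal=snap("wrist","w12")
for k,z in (("teal",76),("yellow",12),("orange",10)):
    for q in rects(im,cal,k,z,80): print(k,*q)
go((343,247),210,85)
cv2.imwrite("pics/c12.png",cv2.resize(im[90:300,190:370,::-1],None,fx=3,fy=2.8,interpolation=2))
E
```

```text
teal [281. 193.] [565.4  30.5] 119.3 66.9 84.9
yellow [279. 126.] [569.5  87.5] 76.6 9.1 -3.1
orange [35. 21.] [341.5 209.1] 71.1 37.6 -6.2
t 45.5 tcp [563.4  27.1 208.8] [-1.7989e+02  1.0000e-02  8.4900e+01] gap 85.2 j6 2.7 TURN FIRST, then SHIFT [ 199.8 -238.8   -1.2] ROTVEC [-0.002   0.0001 -0.0018] dyaw 0.1
```

View pics/c12.png

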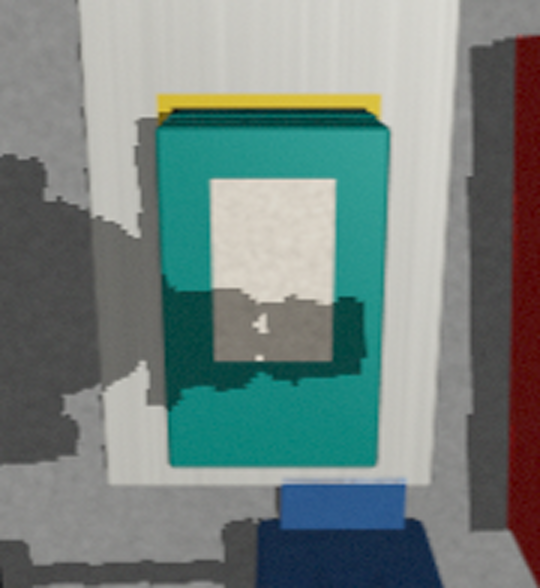

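All four cases are stacked square, with their end faces flush at crop (270,118). Next I'll fetch the cover at (343,247).

apply_moves([
  [30, -36, 0, 0, 0, 0, 0],
  [34, -41, 0, 0, 0, 0, 0],
  [39, -46, 0, 0, 0, 0, 0],
  [39, -46, 0, 0, 0, 0, 0],
  [39, -46, 0, 0, 0, 0, 0],
  [19, -24, 5, 0, 0, 0, 0],
  [0, 0, 0, 0, 0, 0, 0],
  [0, 0, 0, 0, 0, 0, 0],
  [0, 0, 0, 0, 0, 0, 0],
])

```text
time: 46.62
tool_pos: [344.4, 246.8, 204.8]
tcp_rot: [-180.0, 0.0, 84.8]
ft_force: [-0.7, 0.8, -0.8]
finger_gap: 85.4
grip_force: 0.0
```

```bash
python3 - <<'E'
from h import *
grasp_aim("orange",10,(343,247),-5)
E
```

```text
orange [275. 179.] [342.1 249.6] 114.7 67.3 85.0
t 46.675 tcp [344.5 246.8 205. ] [-1.7998e+02  3.0000e-02  8.4810e+01] gap 85.4 j6 33.9 TURN FIRST, then SHIFT [  2.6  -2.6 210. ] ROTVEC [-0.0004  0.0005 -0.0033] dyaw 0.2
```

apply_moves([
  [3.5, -2.6, 60, 0, 0, -0.003, 0],
  [0, 0, 60, 0, 0, 0, 0],
  [0, 0, 43, 0, 0, 0, 0],
  [0, 0, 29, 0, 0, 0, 0],
  [0, 0, 12, 0, 0, 0, 0],
  [0, 0, 6, 0, 0, 0, 0],
  [0, 0, 0, 0, 0, 0, 0.2],
  [0, 0, 0, 0, 0, 0, 0.3],
  [0, 0, 0, 0, 0, 0, 0.6],
  [0, 0, 0, 0, 0, 0, 1],
  [0, 0, 0, 0, 0, 0, 1],
  [0, 0, 0, 0, 0, 0, 1],
])

```text
time: 48.18
tool_pos: [342.9, 251.9, -2.9]
tcp_rot: [179.9, -0.1, 85.1]
ft_force: [-1.1, -1.6, 5.7]
finger_gap: 64.8
grip_force: 88.9
```

apply_moves([
  [0, 0, -10, 0, 0, 0, 1],
  [0, 0, -35, 0, 0, 0, 1],
  [0, 0, -60, 0, 0, 0, 1],
  [0, 0, -60, 0, 0, 0, 1],
  [0, 0, -45, 0, 0, 0, 1],
  [0, 0, 0, 0, 0, 0, 1],
  [0, 0, 0, 0, 0, 0, 1],
])

```text
time: 49.05
tool_pos: [341.4, 251.2, 205.2]
tcp_rot: [180.0, -0.0, 85.1]
ft_force: [0.2, 0.9, -2.0]
finger_gap: 64.9
grip_force: 89.1
```

```bash
python3 - <<'E'
from h import *
held("orange",12); held_end("orange",12)
go((565,28.9),200,84.9)
E
```

```text
orange (array([276., 274.]), array([341.8, 249.8]), 115.4, 67.6, np.float32(85.1)) off tool x,y -1.4 0.5 yaw-tool 0.02
end rows [170, 170, 170, 170, 170, 170, 169] off x [-1.6 -1.7 -1.7 -1.7 -1.7 -1.7 -1.2]
t 49.15 tcp [340.7 250.8 203.7] [-1.7987e+02  9.0000e-02  8.5070e+01] gap 64.9 j6 34.3 TURN FIRST, then SHIFT [-201.   243.2    3.7] ROTVEC [-0.0022  0.0015  0.003 ] dyaw -0.2
```

apply_moves([
  [-28, 34, 0, 0, 0, 0.003, 1],
  [-35, 43, 0, 0, 0, 0, 1],
  [-35, 43, 0, 0, 0, 0, 1],
  [-35, 43, 0, 0, 0, 0, 1],
  [-35, 43, 0, 0, 0, 0, 1],
  [-31, 37, 10, 0, 0, 0, 1],
  [0, 0, 50, 0, 0, 0, 1],
  [0, 0, 30, 0, 0, 0, 1],
  [0, 0, 0, 0, 0, 0, 1],
  [0, 0, 0, 0, 0, 0, 1],
])

```text
time: 50.4
tool_pos: [566.2, 31.7, 115.8]
tcp_rot: [180.0, -0.0, 84.9]
ft_force: [-0.4, 0.6, -0.9]
finger_gap: 65.1
grip_force: 89.1
```

```bash
python3 - <<'E'
from h import *
held("orange",12)
go((565,31.1),73,84.9)
E
```

```text
orange (array([280., 273.]), array([566.6,  30.5]), 115.8, 67.5, np.float32(84.9)) off tool x,y -1.1 0.5 yaw-tool -0.01
t 50.45 tcp [566.9  31.7 116.8] [ 1.7989e+02 -1.0000e-02  8.4920e+01] gap 65.1 j6 3.1 TURN FIRST, then SHIFT [-0.8 -1.9 43.8] ROTVEC [ 0.002  -0.0001  0.0003] dyaw -0.0
```

apply_moves([
  [-1.1, -1.2, 22, 0, 0, 0, 1],
  [0, 0, 14, 0, 0, 0, 1],
  [0, 0, 5, 0, 0, 0, 1],
  [0, 0, 0, 0, 0, 0, 1],
  [0, 0, 0, 0, 0, 0, 1],
])

```text
time: 51.08
tool_pos: [565.4, 30.6, 75.1]
tcp_rot: [179.9, -0.0, 84.9]
ft_force: [-0.2, -0.4, -1.3]
finger_gap: 65.2
grip_force: 89.1
```

apply_moves([
  [0, 0, 1.5, 0, 0, 0, 1],
  [0, 0, 1, 0, 0, 0, 1],
  [0, 0, 0, 0, 0, 0, 1],
])

```text
time: 51.45
tool_pos: [565.3, 30.5, 73.1]
tcp_rot: [179.9, -0.0, 84.9]
ft_force: [-3.0, -0.5, 7.0]
finger_gap: 65.0
grip_force: 90.1
```

Contact at 7 N. I'll release.

apply_moves([
  [0, 0, 0, 0, 0, 0, 0.2],
  [0, 0, 0, 0, 0, 0, 0],
  [0, 0, 0, 0, 0, 0, 0],
  [0, 0, -30, 0, 0, 0, 0],
  [0, 0, -60, 0, 0, 0, 0],
  [0, 0, -50, 0, 0, 0, 0],
  [0, 0, 0, 0, 0, 0, 0],
  [0, 0, 0, 0, 0, 0, 0],
])

```text
time: 52.45
tool_pos: [564.6, 30.6, 211.3]
tcp_rot: [-180.0, 0.0, 84.9]
ft_force: [-0.5, -0.4, -0.2]
finger_gap: 85.4
grip_force: 0.0
```

```bash
python3 - <<'E'
from h import *
im,cal=snap("wrist","w13")
for k,z in (("orange",86),("teal",76),("yellow",12)):
    for q in rects(im,cal,k,z,80): print(k,*q)
cv2.imwrite("pics/c13.png",cv2.resize(im[90:390,150:410,::-1],None,fx=2,fy=2,interpolation=2))
# lever geometry in world
y=np.radians(-5.1); M=np.array([[np.cos(y),-np.sin(y)],[np.sin(y),np.cos(y)]])
for a in (.42,-.18):
    for r_ in (102,130,145):
        h=np.array([20-r_*np.cos(a),-145]); print(a,r_,(M@h+[564.2,29.1]).round(1),"z axis",round(85+r_*np.sin(a),1))
im,cal=snap("top")
for q in rects(im,cal,"red",145,80): print(*q)
E
```

```text
orange [281. 199.] [565.5  28.8] 114.7 67.0 84.9
teal [280. 135.] [570.4  88.3] 60.2 3.4 -5.1
yellow [278. 129.] [569.5  86. ] 76.8 10.3 -5.1
0.42 102 [ 478.5 -108.8] z axis 126.6
0.42 130 [ 453.  -106.6] z axis 138.0
0.42 145 [ 439.4 -105.3] z axis 144.1
-0.18 102 [ 471.3 -108.2] z axis 66.7
-0.18 130 [ 443.8 -105.7] z axis 61.7
-0.18 145 [ 429.1 -104.4] z axis 59.0
[311. 234.] [ 453.1 -106.9] 51.7 34.0 -4.7
[ 99. 233.] [401.2 459.2] 108.6 74.1 -4.7
[303. 145.] [685.5 -62.3] 117.4 83.1 -1.2
```

View pics/c13.png

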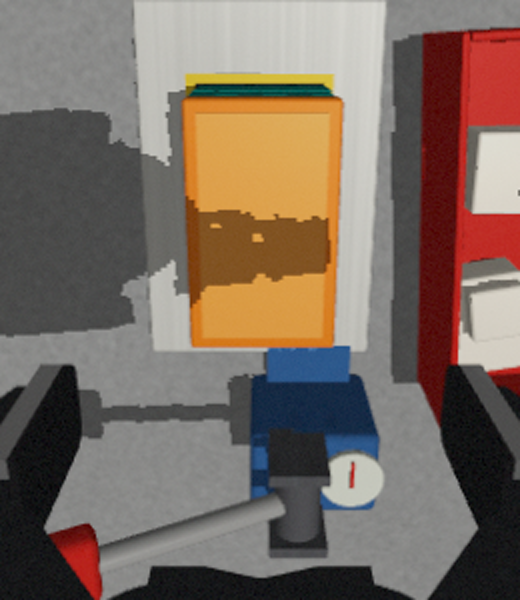

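The cover sits square on the stack at (262,222) in the crop, its measured centre matching the cases, and the offcuts are still in the tub. Next I'll shut the fingers and move above the handle.

apply_moves([
  [-30, -20, 0, 0, 0, 0, 1],
  [-40, -27, 0, 0, 0, 0, 1],
  [-40, -27, 0, 0, 0, 0, 1],
  [-36.5, -27, 0, 0, 0, 0, 1],
  [0, 0, 30, 0, 0, 0, 1],
  [0, 0, 0, 0, 0, 0, 1],
  [0, 0, 0, 0, 0, 0, 1],
], force=40)

```text
time: 53.42
tool_pos: [451.0, -106.0, 181.6]
tcp_rot: [-179.9, -0.0, 84.9]
ft_force: [0.1, -0.7, 0.1]
finger_gap: 0.1
grip_force: 0.0
```

```bash
python3 - <<'E'
from h import *
go((451,-106.5),160,84.9)
E
```

```text
t 53.425 tcp [ 451.  -106.   181.6] [-1.7993e+02 -2.0000e-02  8.4930e+01] gap 0.1 j6 -14.5 TURN FIRST, then SHIFT [-0.5  0.1 21.6] ROTVEC [-0.0013 -0.0004  0.0005] dyaw -0.0
```

apply_moves([
  [0, 0, 20, 0, 0, 0, 1],
  [0, 0, 10, 0, 0, 0, 1],
  [0, 0, 15, 0, 0, 0, 1],
  [0, 0, 15, 0, 0, 0, 1],
  [0, 0, 15, 0, 0, 0, 1],
  [0, 0, 15, 0, 0, 0, 1],
  [0, 0, 10, 0, 0, 0, 1],
  [0, 0, 4, 0, 0, 0, 1],
  [0, 0, 0, 0, 0, 0, 1],
])

```text
time: 54.55
tool_pos: [451.3, -106.5, 78.1]
tcp_rot: [180.0, 0.0, 84.9]
ft_force: [-5.2, 0.1, 9.1]
finger_gap: 0.1
grip_force: 5.1
```

apply_moves([
  [0, 0, 3, 0, 0, 0, 1],
  [0, 0, 3, 0, 0, 0, 1],
  [0, 0, 0, 0, 0, 0, 1],
])

```text
time: 54.92
tool_pos: [451.8, -106.5, 72.5]
tcp_rot: [179.9, 0.0, 84.9]
ft_force: [-4.2, 0.5, 9.6]
finger_gap: -0.1
grip_force: 5.3
```

apply_moves([
  [0, 0, 2, 0, 0, 0, 1],
  [0, 0, 1.5, 0, 0, 0, 1],
  [0, 0, 0, 0, 0, 0, 1],
])

```text
time: 55.3
tool_pos: [452.3, -106.6, 71.2]
tcp_rot: [179.9, 0.0, 84.9]
ft_force: [-13.4, 4.2, 29.3]
finger_gap: -0.1
grip_force: 15.8
```

Stop reached at 29 N. I'll raise fully, dwell, and press again by the same amount.

apply_moves([
  [0, 0, -20, 0, 0, 0, 1],
  [0, 0, -25, 0, 0, 0, 1],
  [0, 0, -25, 0, 0, 0, 1],
  [0, 0, -25, 0, 0, 0, 1],
  [0, 0, -18.5, 0, 0, 0, 1],
  [0, 0, 0, 0, 0, 0, 1],
  [0, 0, 0, 0, 0, 0, 1],
  [0, 0, 0, 0, 0, 0, 1],
  [0, 0, 0, 0, 0, 0, 1],
])

```text
time: 56.42
tool_pos: [450.6, -106.2, 180.8]
tcp_rot: [-179.9, -0.0, 84.9]
ft_force: [-0.7, 1.1, 0.3]
finger_gap: -0.1
grip_force: 0.0
```

```bash
python3 - <<'E'
from h import *
im,cal=snap("top"); print([q for q in rects(im,cal,"red",145,60)])
im,cal=snap("scene"); print([q for q in rects(im,cal,"red",145,60)])
go((451,-106.5),160,84.9)
E
```

```text
[(array([ 99., 233.]), array([401.2, 459.1]), 108.7, 74.2, np.float32(-4.6)), (array([284., 148.]), array([687. ,  -5.6]), 196.6, 117.6, np.float32(88.7))]
[(array([296., 256.]), array([765.8, -26.4]), 196.9, 116.6, np.float32(85.5)), (array([142., 245.]), array([ 563. , -518.6]), 207.7, 103.5, np.float32(-11.5)), (array([390., 157.]), array([482.4, 431.7]), 106.4, 71.2, np.float32(-4.7)), (array([137.,  37.]), array([-665. , -404.8]), 180.9, 51.6, np.float32(4.1))]
t 56.525 tcp [ 450.9 -106.3  181.2] [-1.7995e+02 -1.0000e-02  8.4900e+01] gap 0.3 j6 -14.5 TURN FIRST, then SHIFT [-0.2  0.1 21.2] ROTVEC [-0.0008 -0.0002 -0.    ] dyaw 0.0
```

apply_moves([
  [0, 0, 20, 0, 0, 0, 1],
  [0, 0, 18, 0, 0, 0, 1],
  [0, 0, 0, 0, 0, 0, 1],
])

```text
time: 56.9
tool_pos: [450.6, -106.1, 142.4]
tcp_rot: [-179.9, -0.0, 84.9]
ft_force: [1.6, 0.1, 3.9]
finger_gap: 0.4
grip_force: 1.5
```

apply_moves([
  [0, 0, 15, 0, 0, 0, 1],
  [0, 0, 20, 0, 0, 0, 1],
  [0, 0, 18, 0, 0, 0, 1],
  [0, 0, 10, 0, 0, 0, 1],
  [0, 0, 6, 0, 0, 0, 1],
  [0, 0, 4, 0, 0, 0, 1],
  [0, 0, 2.5, 0, 0, 0, 1],
  [0, 0, 0, 0, 0, 0, 1],
  [0, 0, 0, 0, 0, 0, 1],
])

```text
time: 58.02
tool_pos: [452.3, -106.8, 71.4]
tcp_rot: [179.9, 0.0, 84.9]
ft_force: [-10.0, 2.3, 23.8]
finger_gap: 0.3
grip_force: 13.2
```

Contact at 142 mm confirms the lever returned, and the stop was reached again. Third stroke next.

apply_moves([
  [0, 0, -20, 0, 0, 0, 1],
  [0, 0, -25, 0, 0, 0, 1],
  [0, 0, -25, 0, 0, 0, 1],
  [0, 0, -25, 0, 0, 0, 1],
  [0, 0, -18.5, 0, 0, 0, 1],
  [0, 0, 0, 0, 0, 0, 1],
  [0, 0, 0, 0, 0, 0, 1],
  [0, 0, 0, 0, 0, 0, 1],
  [0, 0, 0, 0, 0, 0, 1],
  [0, 0, 20, 0, 0, 0, 1],
  [0, 0, 18, 0, 0, 0, 1],
  [0, 0, 15, 0, 0, 0, 1],
  [0, 0, 20, 0, 0, 0, 1],
  [0, 0, 18, 0, 0, 0, 1],
  [0, 0, 10, 0, 0, 0, 1],
  [0, 0, 6, 0, 0, 0, 1],
  [0, 0, 4, 0, 0, 0, 1],
  [0, 0, 2.7, 0, 0, 0, 1],
  [0, 0, 0, 0, 0, 0, 1],
  [0, 0, 0, 0, 0, 0, 1],
])

```text
time: 60.52
tool_pos: [451.9, -106.7, 70.9]
tcp_rot: [179.9, 0.0, 84.9]
ft_force: [-14.8, 4.7, 33.4]
finger_gap: -0.4
grip_force: 18.0
```

apply_moves([
  [0, 0, -20, 0, 0, 0, 1],
  [0, 0, -25, 0, 0, 0, 1],
  [0, 0, -25, 0, 0, 0, 1],
  [0, 0, -25, 0, 0, 0, 1],
  [0, 0, -20, 0, 0, 0, 1],
  [0, 0, -50, 0, 0, 0, 1],
  [20, -50, -20, 0, 0, 0, 1],
  [30, -50, 0, 0, 0, 0, 1],
  [40, -40, 0, 0, 0, 0, 1],
  [50, 0, 0, 0, 0, 0, 1],
  [55, 0, 0, 0, 0, 0, 1],
  [55, 0, 0, 0, 0, 0, 1],
  [30, 0, 0, 0, 0, 0, 1],
  [0, 0, 0, 0, 0, 0, 1],
  [0, 0, 0, 0, 0, 0, 1],
])

```text
time: 62.4
tool_pos: [336.4, 184.6, 252.4]
tcp_rot: [-180.0, 0.0, 84.9]
ft_force: [-0.1, -0.3, -0.5]
finger_gap: 0.1
grip_force: 0.0
```

```bash
python3 - <<'E'
from h import *
im,cal=snap("top","t9")
for k,z in (("red",145),("orange",86),("white",26),("teal",16)):
    for q in rects(im,cal,k,z,30): print(k,*q)
cv2.imwrite("pics/c14.png",cv2.resize(im[100:320,60:500,::-1],None,fx=1.8,fy=2))
print(sensors.sense()["tool_pos"])
E
```

```text
red [311. 234.] [ 453.  -107.1] 51.7 33.5 -4.7
red [ 95. 232.] [401.2 459.9] 108.3 74.3 -5.6
red [444. 252.] [ 454.5 -465.6] 206.6 99.3 16.4
red [280. 149.] [681.1  -5.5] 196.6 129.5 88.7
orange [266. 194.] [564.7  26.1] 114.9 66.5 84.9
white [552. 298.] [ 346.4 -824.3] 138.3 59.5 -4.6
white [  4. 224.] [411.6 813.8] 57.9 35.9 55.2
white [319. 186.] [ 615.2 -122.6] 33.6 32.6 4.5
white [266. 199.] [562.4  27.7] 196.4 128.2 85.0
white [195. 170.] [632.  247.2] 58.8 58.1 89.3
white [299. 160.] [689.3 -55.2] 54.0 34.4 -84.5
white [270. 152.] [708.7  29.1] 59.0 42.5 -5.2
[336.53655222 184.28952131 252.65155286]
```

View pics/c14.png

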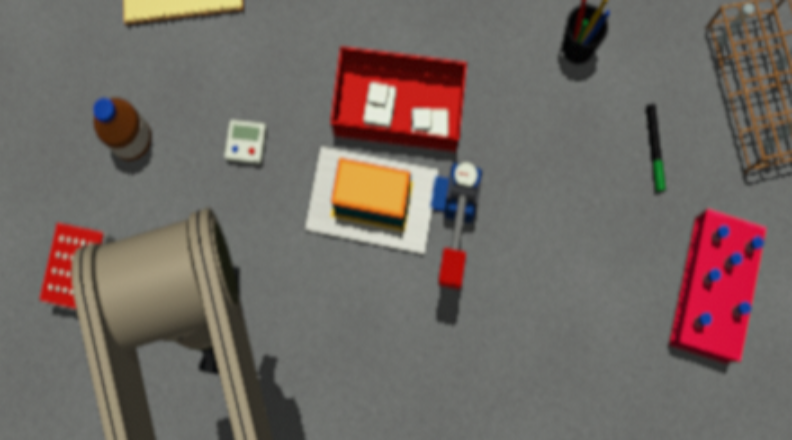

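The top view shows both offcuts in the tub, the covered stack square on the pad and the handle fully up at (452,268). The other items haven't moved.

```bash
python3 -c "
from bench import r
print(r.hand_in())"
```

```text
the job is handed in; nothing more can be done
None
```

The job is done and handed in at about 62 s: both offcuts are in the tub, the four cases and the cover are stacked flush on the pad, and the lever was pumped three full strokes and is back up; hand-in returned no verdict.

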